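Stack a valve housing in its assembly nest and latch the cover down

ROBOT

A 6-joint arm with a two-finger parallel gripper is mounted at the origin on a cart in front of the work surface, level with it; the furniture and walls round the work are solid. World frame = base frame: x ahead of the robot, y to its left, z up, the work surface at z = 0. Lengths are in m, angles in rad, forces in N, time in s.
With the tool pointing down it reaches from about 0.35 to 0.85 m from the base axis. Payload 8.1 kg.
Tool frame: the origin (TCP) lies on the centre line of the jaws, within the pads' length; the fingertips stand 17 mm ahead of it and the grasp point (between the pads) lies 2 mm behind it; x points along the fingers, z is the direction in which the jaws open and shut, and the axes are right-handed (so a half turn about x gives the same grasp; the last joint's range is limited). The gripper opens to 93 mm and grips with 3 to 60 N. Pads are 15 mm wide; open, the fingers measure 128 mm over their backs; the gripper's body (75 mm by 188 mm) begins 65 mm behind the grasp point.
Start: joints at [-1.337, 0.13, 1.488, -0, 1.523, -0.085], TCP at [0.188, -0.57, 0.236] pointing down, gripper open.
Joint ranges: [-2.96, 2.96], [-0.89, 2.26], [0.02, 2.5], [-1.34, 4.48], [0, 2.73], [-2.66, 2.66]. Speed limits (rad/s): [2.39, 2.39, 2.79, 3.14, 3.14, 3.14].

INTERFACE

Orientations are given as a rotation vector (axis times angle).
In Python, from plant import telemetry, optics, workorder gives the robot as it stands.
- The arm moves only by the shell command python3 -m inch 'ROWS' [FORCE]. ROWS is JSON, a list that holds one entry, the list of rows, each a list of 7 numbers: the shift along the tool's x, y, z in m, then the turn, a rotation vector about the tool's x, y, z in rad, then the opening, from 0 (shut) to 1 (fully open). In form: [[[tx, ty, tz, ax, ay, az, grip], ...]]. A call has 1 to 20 rows; each row shifts and turns the pose as measured when the row begins, along the tool's axes as they then stand; what a row does not reach is not made up. A row lasts 1/10 s, in which the tool goes at most 50 mm and 8.59 degrees, less where a joint would pass 70% of its speed; a pose out of reach is approached as far as the arm can. A call is refused whole if a number of a shift passes 0.05 or a number of a turn 0.15, either way. A call with a gripper value outside its range is refused whole. The fingers move at their own pace and stop on an object; FORCE is the grip in N (left out, the last holds). Time passes only in rows, so rows that do not move let the fingers close. It gives the time, the measured TCP pose, the force and the opening at its end, in the units of the state.
- telemetry.read_state(): the state, without advancing time (a new reading comes with each control period).
- optics.read_camera(name): name is "scene" or "side" or "wrist"; returns a dict with "frame" (384x512x3 uint8, blue, green, red), "fx", "fy", "cx", "cy" (pixels), "rvec" (rotation vector, rad) and "tvec" (3), from world to camera coordinates, as OpenCV has them. Camera axes: x right, y down, z forward; pixel columns grow to the right and rows downward; lengths in m; the calibration is good to about 2 mm. The wrist camera is an equidistant fisheye: a pixel r from the principal point sees the ray r / f radians off the axis. A picture is of the moment at which its call begins. There is no depth.
- workorder.close_job(): hands the job in, once; it reports no verdict.
The state is a dict: "t": time; "q": joint angles; "dq": joint speeds; "joint_torque": joint torques, N m; "tool_pos": TCP position; "orientation": TCP orientation; "force": force on the tool from outside, world axes, zero at the start; "wrist_torque": the same for the moment, N m; "opening": finger opening in m.
Only numpy, scipy, OpenCV 4.12 (cv2) and the standard library are available. Lean on these libraries where they do the work, as an engineer would, in place of code of your own. Each camera call takes 0.05 s, during which the arm holds its last target. There are 200 camera calls.

TASK

Build up the valve housing in the assembly nest: set the valve body flat into the pocket between the four corner posts, then the open spacer frame squarely on top of it, then the cover plate on the frame. Tilt the cover to hook its tongue under the fixed toe, then press its other end down until the spring bolt snaps over it, so that all three parts are fully home and flat, and let go.

Things in the scene. Friction and masses are not known exactly. Their poses are not given: they have to be found in the camera images.
- nest: assembly nest fixed to the table: base plate 176 x 104 x 12 mm, pocket between four dark L-shaped corner posts, steel toe at its +x end, spring latch at its -x end. Origin: underside of the plate below the pocket's centre; z up, x lengthwise from latch to toe
- pocket_floor (a point): centre of the pocket's flat floor, 12 mm above the table, nest axes. The posts' inner faces are at x = +-51 and y = +-29 mm; legs 14 mm long, 8 mm thick, straight to 64 mm above the table, then flared out 5 mm up to 73 mm as a lead-in. Between the posts all sides are open: 74 mm on the long sides, 30 mm at the ends
- toe_edge (a point): lower edge of the toe's nose where it faces the pocket, at nest (55, 0, 64) mm. The nose, 29 mm wide, covers nest x = 55 to 76, z = 64 to 74 mm; the space under it is clear as far as its upright at x = 69 mm
- latch_nose (a point): lower inner edge of the spring bolt's nose, at nest (-46, 0, 67.5) mm with the bolt out. The nose, 20 mm wide, is flat below, upright to z = 70 mm, then slopes back to x = -53, z = 81 mm: a part pressed down on the slope pushes the bolt back. Its housing fills x = -84 to -64, y = +-18 mm, up to z = 90 mm
- latch_bolt (a joint): travel of the spring bolt in m: 0 = out over the pocket's end, up to 0.009 as it is pushed back (nest -x); spring about 6 N at 0, 10 N at 0.005
- valve_body: thickest part: aluminium block 100 x 56 x 32 mm with an open cavity above, 0.35 kg. Origin: centre of underside, x lengthwise. Two brass hose stubs, 11 mm thick, stick out 15 mm from the long sides 16 mm above the underside, at x = +28 mm (+y side) and x = -28 mm (-y side). Both ends have a notch 26 mm wide, 7 mm deep, for the bolt; either way round fits
- spacer_frame: spacer frame: flat steel frame 100 x 56 x 12 mm with a 72 x 34 mm window through it, 0.2 kg. Origin: centre of its underside; x lengthwise, z up. Both ends have a notch 26 mm wide, 7 mm deep, that clears the bolt; either way round fits
- cover_plate: cover plate: solid aluminium plate 100 x 56 x 10 mm, three low ribs on top, and at its +x end a tongue 24 mm wide, 6 mm thick, 14 mm long, flush with the underside; 0.14 kg. Origin: centre of the underside of the 100 x 56 mm plate; x lengthwise towards the tongue, z up. When home its underside is 56 mm above the table and the tongue reaches 9 mm under the toe
- tongue_tip (a point): tip of the cover's tongue, at cover (64, 0, 3) mm
- cover_latch_end (a point): middle of the upper edge of the cover's plain end, at cover (-50, 0, 10) mm: the end that goes under the bolt
- casting_lever (a point): obstacle, no part of the job: top of the small lever, 178 mm above the table, on the grey pump casting that stands fixed beside the nest; the casting reaches 60 mm from here towards +x, 50 mm towards -x, 100 mm towards +y and 80 mm towards -y, 128 mm high
There are look-alikes about, which are no part of the job. Leave any green look-alike of the valve_body alone.

How it is judged:
By the outcome, as a careful person would: the job done as asked, in the order asked, and still so for the second after the job is handed in, with the robot touching nothing.
It also fails if it takes over 72 s, if anything falls off the work surface, if the arm or the gripper's body presses on something with over 40 N, if the wrist force passes 120 N, or if a joint passes its speed limit or range.

## Working session

There is one attempt and no reset: what is moved stays moved. The work goes in short steps, Python scripts to look and compute and a shell command to move; the robot and the scene stay as the last step left them, time stands still between calls to the robot, and variables do not carry over. Pictures are saved under pics/ and viewed, on a budget of 10 in all, crops included, one or two more only if the job needs it, and the job is handed in when it is done.

```bash
mkdir -p pics; ls
cat > h.py <<'E'
import numpy as np, cv2
from scipy.spatial.transform import Rotation as R
from plant import telemetry, optics
def shot(n,f=None):
    c=optics.read_camera(n)
    if f: cv2.imwrite('pics/'+f,c['frame'])
    return c
def proj(c,P,fish=False):
    P=np.atleast_2d(np.asarray(P,float)); X=R.from_rotvec(np.ravel(c['rvec'])).apply(P)+np.ravel(c['tvec'])
    if fish:
        r=np.hypot(X[:,0],X[:,1])+1e-12; th=np.arctan2(r,X[:,2]); u=X[:,0]/r*th; v=X[:,1]/r*th
    else: u=X[:,0]/X[:,2]; v=X[:,1]/X[:,2]
    return np.c_[c['fx']*u+c['cx'],c['fy']*v+c['cy']]
def onz(c,px,z,fish=False):
    px=np.atleast_2d(np.asarray(px,float)); a=(px[:,0]-c['cx'])/c['fx']; b=(px[:,1]-c['cy'])/c['fy']
    if fish:
        r=np.hypot(a,b)+1e-12; d=np.c_[a/r*np.sin(r),b/r*np.sin(r),np.cos(r)]
    else: d=np.c_[a,b,np.ones_like(a)]
    Rm=R.from_rotvec(np.ravel(c['rvec'])); o=-Rm.inv().apply(np.ravel(c['tvec'])); d=Rm.inv().apply(d)
    return o+d*((z-o[2])/d[:,2])[:,None]
def st():
    s=telemetry.read_state(); return s
E
python3 - <<'E'
from h import *
import pickle
cs={}
for n in('scene','side','wrist'):
    c=shot(n); cs[n]=c; Rm=R.from_rotvec(np.ravel(c['rvec'])).as_matrix(); print(n,c['fx'],c['cx'],c['cy'],'pos',-Rm.T@np.ravel(c['tvec']),'fwd',Rm[2],'right',Rm[0])
    cv2.imwrite(f'pics/{n}0.png',cv2.resize(c['frame'],(800,600),interpolation=cv2.INTER_CUBIC))
pickle.dump(cs,open('c0.pkl','wb'))
s=st(); print(s); print(R.from_rotvec(s['orientation']).as_matrix())
E
```

```text
pics
scene 441.9319121264815 255.4536592577881 193.3473499751229 pos [-0.10567255  0.79663164  0.71359269] fwd [ 0.56993475 -0.62764117 -0.53032154] right [-7.40022109e-01 -6.72582170e-01  7.08894097e-04]
side 481.3448620439755 256.32346080331075 195.16352137286484 pos [0.49468212 1.09041168 0.75258901] fwd [ 0.05042851 -0.84863232 -0.52657397] right [-0.99755139 -0.06838119  0.01467118]
wrist 297.3186396354542 254.6393368541148 191.45658913127096 pos [ 0.25185563 -0.54910019  0.38488458] fwd [-0.22829786 -0.07372004 -0.97079629] right [ 0.31398838 -0.94942523 -0.00174208]
{'t': 0.15, 'q': array([-1.33739746e+00,  1.30999036e-01,  1.48903481e+00, -3.23815842e-05,
        1.52302580e+00, -8.53798748e-02]), 'dq': array([-0.00063162, -0.00282905, -0.00267258,  0.00102502,  0.00028669,
       -0.00121361]), 'joint_torque': array([ 5.40148067e-04, -5.60477614e+01, -4.92333841e+01,  7.67732109e-02,
        3.06705642e-02, -1.24518369e-04]), 'tool_pos': array([ 0.18796632, -0.5693457 ,  0.23481852]), 'orientation': array([ 0.9721732 ,  1.34447253, -0.9706259 ]), 'force': array([ 0.22560854,  1.04768831, -0.35967655]), 'wrist_torque': array([-0.0050604 ,  0.0354113 , -0.01377984]), 'opening': 0.09285309120234407}
[[-3.70760515e-04  9.49618401e-01  3.13408288e-01]
 [ 1.41972991e-03  3.13408493e-01 -9.49617344e-01]
 [-9.99998923e-01  9.28745042e-05 -1.46440114e-03]]
```

View pics/scene0.png

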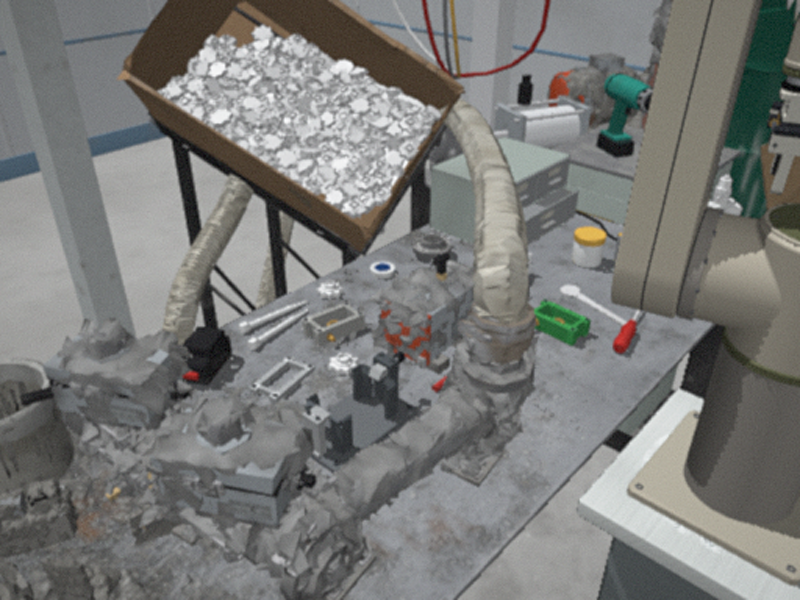

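View pics/side0.png

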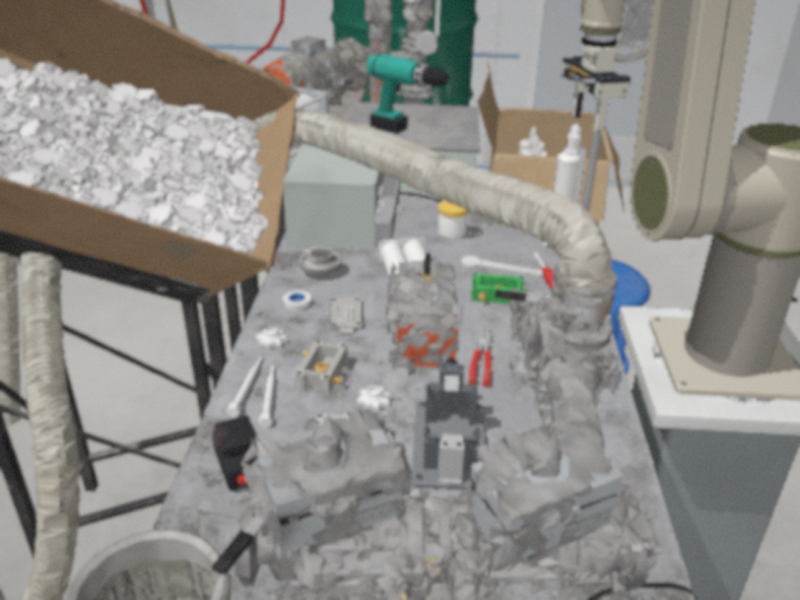

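The scene view shows the nest at (365,410), a grey body with brass at (335,325), the frame at (282,377) and a green look-alike at (562,320). The side view shows the nest at (450,430), the grey body at (323,367), a ribbed plate (probably the cover) at (347,312) and the pump casting at (425,300). Next I'll compute rough positions and enlarge.

Run:
```python
from h import *
import pickle
cs=pickle.load(open('c0.pkl','rb')); k=512/800
for n,l in (('scene',dict(body=(335,325,.03),frame=(282,377,.01),nest=(365,415,.012),latchtop=(378,362,.09),toe=(315,408,.074),lever=(440,258,.178),green=(562,320,.02))),('side',dict(body=(323,367,.03),cover=(347,312,.01),nest=(447,440,.012),latchtop=(452,366,.09),toe=(452,440,.074),lever=(428,258,.178)))):
    for m,(u,v,z) in l.items(): print(n,m,onz(cs[n],(u*k,v*k),z).round(3))
a=cs['side']['frame'][180:330,130:330]; b=cs['scene']['frame'][160:310,140:340]
cv2.imwrite('pics/crop1.png',np.vstack([cv2.resize(x,None,fx=3.9,fy=3.9,interpolation=cv2.INTER_CUBIC)[:,:780] for x in(a[:76*1+74],)]))
cv2.imwrite('pics/crop2.png',cv2.resize(b,None,fx=3.9,fy=3.9,interpolation=cv2.INTER_CUBIC))
```

```text
scene body [[0.662 0.121 0.03 ]]
scene frame [[0.637 0.264 0.01 ]]
scene nest [[0.469 0.24  0.012]]
scene latchtop [[0.474 0.205 0.09 ]]
scene toe [[0.481 0.326 0.074]]
scene lever [[0.512 0.018 0.178]]
scene green [[ 0.379 -0.178  0.02 ]]
side body [[0.675 0.126 0.03 ]]
side cover [[ 0.662 -0.073  0.01 ]]
side nest [[0.473 0.262 0.012]]
side latchtop [[0.47  0.187 0.09 ]]
side toe [[0.468 0.331 0.074]]
side lever [[0.515 0.017 0.178]]
```

View pics/crop1.png

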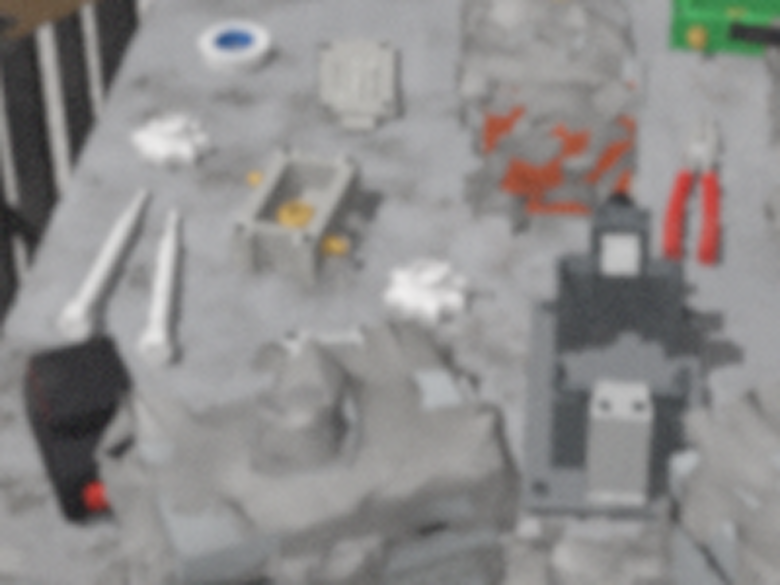

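View pics/crop2.png

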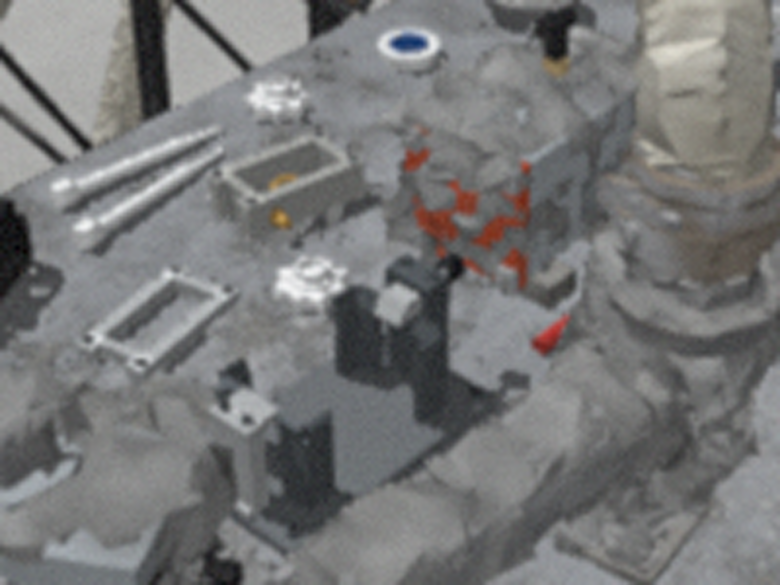

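Run:
```python
from h import *
import pickle
cs=pickle.load(open('c0.pkl','rb')); k=512/800
S=np.array([(465,110),(490,150),(500,200),(500,250),(498,300),(492,345),(490,380)])*k
D=np.array([(300,127),(350,140),(400,157),(450,177),(500,192),(550,212),(580,235),(590,265),(588,300),(580,330)])*k
c=cs['scene'];d=cs['side']
# dense side polyline
t=np.linspace(0,len(D)-1,400); Dd=np.c_[np.interp(t,range(len(D)),D[:,0]),np.interp(t,range(len(D)),D[:,1])]
for p in S:
    a=onz(c,p,0.)[0]; o=onz(c,p,.5)[0]
    ts=np.linspace(-2.5,2.5,2000); L=a+(o-a)*ts[:,None]; q=proj(d,L)
    dist=np.hypot(*(q[:,None]-Dd[None]).transpose(2,0,1)).min(1); i=np.argsort(dist)[:1]
    best=[j for j in range(1,1999) if dist[j]<2.0 and dist[j]<=dist[j-1] and dist[j]<=dist[j+1]]
    print((p/k).round(),L[best].round(3).tolist())
# base of robots shoulder
print('side base plate', onz(d,np.array([(540,440),(600,520),(330,480),(410,540)])*k,0).round(2).tolist())
```

```text
[465. 110.] []
[490. 150.] [[0.639, -0.288, 0.249], [0.635, -0.282, 0.252]]
[500. 200.] [[0.438, -0.032, 0.286]]
[500. 250.] [[0.324, 0.132, 0.303]]
[498. 300.] [[0.292, 0.176, 0.262]]
[492. 345.] [[0.29, 0.185, 0.199]]
[490. 380.] []
side base plate [[0.34, 0.24, 0.0], [0.27, 0.39, 0.0], [0.63, 0.34, -0.0], [0.52, 0.44, 0.0]]
```

The hose arches over the casting at about z 0.3, between the base and the work, so I'll cross it high.

```bash
python3 -m inch '[[[-0.05,0,0,0,0,0,1],[-0.05,0,0,0,0,0,1],[-0.05,0,0,0,0,0,1],[-0.05,0,0,0,0,0,1],[-0.03,0.03,-0.02,0,0,0,1],[0,0.04,-0.03,0,0,0,1],[0,0.04,-0.03,0,0,0,1],[0,0.04,-0.03,0,0,0,1],[0,0.04,-0.03,0,0,0,1],[0,0.04,-0.03,0,0,0,1],[0,0.04,-0.03,0,0,0,1],[0,0.04,-0.03,0,0,0,1],[0,0.04,-0.03,0,0,0,1]]]' 20
python3 - <<'E'
from h import *
s=st(); print(s['q'].round(4).tolist(),s['tool_pos'].round(4),s['t'],s['force'].round(1)); print(R.from_rotvec(s['orientation']).as_matrix().round(3))
E
```

```text
t: 1.45
tool_pos: [0.438, -0.2116, 0.4696]
orientation: [0.99, 1.35, -0.973]
force: [0.5, -0.9, -0.3]
opening: 0.0931
[-0.564, -0.1368, 1.331, 0.0123, 1.9577, 0.7042] [ 0.438  -0.2116  0.4696] 1.45 [ 0.5 -0.9 -0.3]
[[-0.003  0.953  0.302]
 [ 0.015  0.302 -0.953]
 [-1.     0.002 -0.015]]
```

```bash
python3 -m inch '[[[0,0.035,-0.033,0,0,0,1],[0,0.035,-0.033,0,0,0,1],[0,0.035,-0.033,0,0,0,1],[0,0.035,-0.033,0,0,0,1],[0,0.035,-0.033,0,0,0,1],[0,0.035,-0.033,0,0,0,1],[0,0.035,-0.033,0,0,0,1],[0,0,0,-0.14,0,0,1],[0,0,0,-0.14,0,0,1],[0,0,0,-0.14,0,0,1],[0,0,0,-0.14,0,0,1],[0,0,0,-0.14,0,0,1],[0,0,0,-0.14,0,0,1],[0,0,0,-0.14,0,0,1],[0,0,0,-0.14,0,0,1],[0,0,0,-0.14,0,0,1]]]'
python3 - <<'E'
from h import *
import pickle
s=st(); print(s['q'].round(4).tolist(),s['tool_pos'].round(4),s['t'],s['force'].round(1)); print(R.from_rotvec(s['orientation']).as_matrix().round(3))
c=shot('wrist'); pickle.dump(c,open('w1.pkl','wb')); cv2.imwrite('pics/w1.png',cv2.resize(c['frame'],(800,600),interpolation=cv2.INTER_CUBIC))
E
```

```text
t: 3.05
tool_pos: [0.6071, 0.1051, 0.462]
orientation: [-0.03, 1.589, 0.054]
force: [0.3, -1.3, -0.2]
opening: 0.0932
[0.0784, 0.2247, 0.9728, 0.0181, 1.9622, 0.0318] [0.6071 0.1051 0.462 ] 3.05 [ 0.3 -1.3 -0.2]
[[-0.019 -0.053  0.998]
 [ 0.015  0.998  0.053]
 [-1.     0.016 -0.019]]
```

View pics/w1.png

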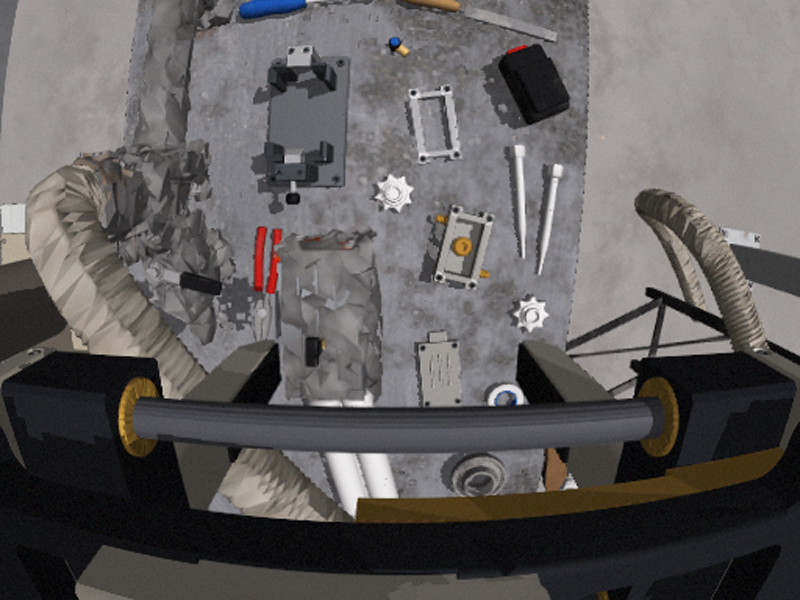

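The wrist view shows everything, with image up = +y and right = +x:
- Nest at (308,120), latch end at the bottom (292,165), toe at the top (300,55).
- Frame at (434,124).
- Grey body with brass stubs at (464,248). The green look-alike is far off at world (0.38,-0.18), so the grey one is the real body.
- Cover at (438,375), tongue pointing up.

Run:
```python
from h import *
import pickle
c=pickle.load(open('w1.pkl','rb')); k=.64
def rep(n,p,z):
    P=onz(c,np.array(p)*k,z,True)[:,:2]; print(n,P.round(3).tolist(),'mean',P.mean(0).round(4))
    E=np.diff(np.vstack([P,P[:1]]),axis=0); print('  sides',np.linalg.norm(E,axis=1).round(3),'ang',np.degrees(np.arctan2(E[:,1],E[:,0])).round(1))
rep('body',[(452,205),(494,213),(475,290),(434,282)],.032)
rep('frame',[(408,88),(452,85),(460,158),(417,163)],.012)
rep('cover',[(417,345),(459,345),(461,405),(418,405)],.01)
rep('tongue',[(429,333),(446,333),(446,345),(429,345)],.006)
rep('nest',[(276,58),(350,57),(346,187),(268,184)],.012)
rep('lever',[(316,350)],.178)
```

```text
body [[0.665, 0.158], [0.719, 0.152], [0.703, 0.052], [0.649, 0.059]] mean [0.684  0.1055]
  sides [0.054 0.102 0.054 0.1  ] ang [ -6.4 -99.3 172.3  80.8]
frame [[0.602, 0.308], [0.658, 0.316], [0.674, 0.22], [0.619, 0.209]] mean [0.6383 0.2633]
  sides [0.057 0.098 0.056 0.1  ] ang [   8.2  -81.  -169.3   99.7]
cover [[0.634, -0.034], [0.691, -0.031], [0.703, -0.122], [0.641, -0.125]] mean [ 0.6675 -0.0776]
  sides [0.058 0.092 0.062 0.091] ang [   3.1  -82.6 -177.3   94.8]
tongue [[0.649, -0.017], [0.673, -0.015], [0.674, -0.033], [0.65, -0.034]] mean [ 0.6615 -0.0248]
  sides [0.023 0.017 0.024 0.017] ang [   3.2  -85.2 -176.9   94.2]
nest [[0.425, 0.349], [0.525, 0.348], [0.529, 0.174], [0.424, 0.176]] mean [0.4757 0.2616]
  sides [0.1   0.175 0.105 0.173] ang [-1.000e-01 -8.850e+01  1.791e+02  8.990e+01]
lever [[0.526, 0.011]] mean [0.5257 0.0108]
  sides [0.] ang [0.]
```

Run:
```python
from h import *
Q=np.array([[.131,1.489],[-.1368,1.331],[.2247,.9728]]); P=np.array([[.18797,-.5693,.2348],[.438,-.2116,.4696],[.6071,.1051,.462]])
# tool-tilt small; correct wrist pos with unknown h ignoring tilt
r=np.hypot(P[:,0],P[:,1]); A=[];b=[]
for (a,bb),ri,z in zip(Q,r,P[:,2]):
    s=a+bb
    A.append([1,0,np.sin(a),np.sin(s),np.cos(s)]);b.append(ri)
    A.append([0,1,np.cos(a),np.cos(s),-np.sin(s)]);b.append(z)
x,res,rk,sv=np.linalg.lstsq(np.array(A),np.array(b),rcond=None); print('a1,d1-h,L2,L3,e',x.round(3),res,sv.round(3))
```

```text
a1,d1-h,L2,L3,e [ 0.    -0.044  0.36   0.555  0.051] [1.16008053e-08] [2.982 2.437 0.275 0.244 0.184]
```

```bash
cat >> h.py <<'E'
def down(ang,pitch=0):
    """tool pointing down, tool z at world angle ang (deg); then pitch (deg) about tool z"""
    a=np.radians(ang); z=np.array([np.cos(a),np.sin(a),0]); x=np.array([0,0,-1.]); 
    return R.from_matrix(np.c_[x,np.cross(z,x),z])*R.from_rotvec([0,0,np.radians(pitch)])
def plan(pos,ang,pitch=0):
    s=st(); r0=R.from_rotvec(s['orientation']); r1=down(ang,pitch)
    print('t',round(s['t'],2),'pos',s['tool_pos'].round(4),'F',s['force'].round(1),'open',round(s['opening'],4),'q',s['q'].round(2))
    print(' turn first',(r0.inv()*r1).as_rotvec().round(4),' then shift',r1.inv().apply(np.array(pos)-s['tool_pos']).round(4))
E
python3 - <<'E'
from h import *
import pickle
c=pickle.load(open('w1.pkl','rb'))
for z in (.09,.128): print(onz(c,np.array([(383,262),(380,320),(375,240)])*.64,z,True).round(3).tolist())
plan([.694,.104,.12],-8.5)
E
```

```text
[[0.585, 0.09, 0.09], [0.585, 0.021, 0.09], [0.575, 0.115, 0.09]]
[[0.587, 0.096, 0.128], [0.587, 0.032, 0.128], [0.577, 0.119, 0.128]]
t 3.1 pos [0.6071 0.1051 0.4619] F [ 1.1 -0.4 -0.6] open 0.0931 q [0.08 0.22 0.97 0.02 1.96 0.02]
 turn first [ 0.211  -0.0203 -0.0144]  then shift [0.3419 0.0118 0.0861]
```

```bash
python3 -m inch '[[[0,0,0,0.105,-0.01,-0.007,1],[0,0,0,0.105,-0.01,-0.007,1],[0.042,0.0015,0.011,0,0,0,1],[0.042,0.0015,0.011,0,0,0,1],[0.042,0.0015,0.011,0,0,0,1],[0.042,0.0015,0.011,0,0,0,1],[0.042,0.0015,0.011,0,0,0,1],[0.042,0.0015,0.011,0,0,0,1],[0.042,0.0015,0.011,0,0,0,1],[0.04,0.0015,0.011,0,0,0,1]]]'
python3 - <<'E'
from h import *
plan([.696,.106,.024],-8.5)
c=shot('wrist'); cv2.imwrite('pics/w2.png',cv2.resize(c['frame'],(800,600),interpolation=cv2.INTER_CUBIC))
E
```

```text
t: 4.1
tool_pos: [0.7031, 0.1024, 0.1252]
orientation: [0.149, 1.551, -0.145]
force: [-0.1, 0.4, 0.1]
opening: 0.0928
t 4.1 pos [0.7031 0.1024 0.1252] F [-0.1  0.4  0.1] open 0.0928 q [0.07 0.48 1.27 0.   1.37 0.26]
 turn first [-0.0389  0.0147 -0.0036]  then shift [ 0.1012  0.0025 -0.0076]
```

View pics/w2.png

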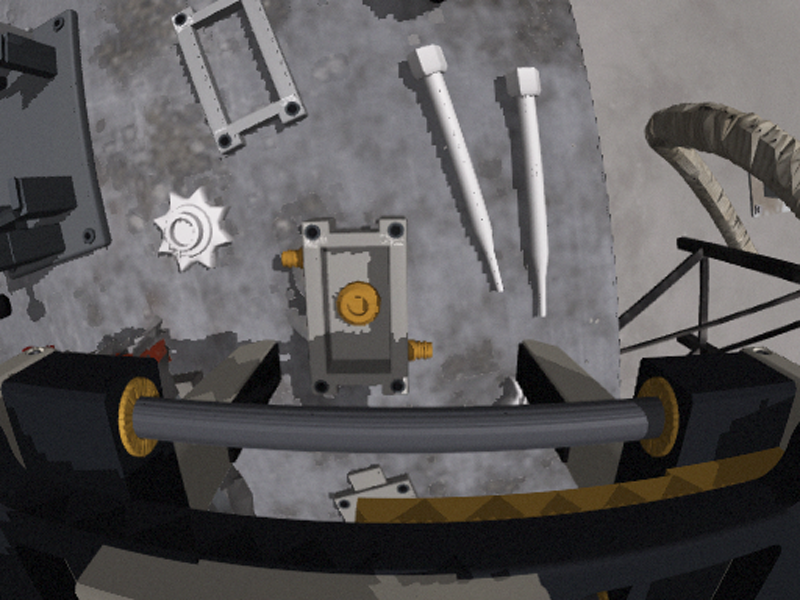

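The close view shows the grey body with top corners (302,220), (407,218), (409,393) and (311,393).

Run:
```python
from h import *
c=optics.read_camera('wrist')
P=onz(c,np.array([(302,220),(407,218),(410,393),(310,393)])*.64,.032,True)[:,:2]; print(P.round(4).tolist(),P.mean(0)); E=np.diff(np.vstack([P,P[:1]]),axis=0); print(np.linalg.norm(E,axis=1).round(3),np.degrees(np.arctan2(E[:,1],E[:,0])).round(1))
```

```text
[[0.6627, 0.1596], [0.7152, 0.1501], [0.6995, 0.0559], [0.6445, 0.0658]] [0.68049252 0.10785192]
[0.053 0.095 0.056 0.096] [-10.3 -99.4 169.8  79. ]
```

```bash
python3 -m inch '[[[0.02,0.002,-0.005,0,0.014,0,1],[0.03,0.001,-0.003,0,0,0,1],[0.03,0.001,-0.002,0,0,0,1],[0.02,0,0,0,0,0,1],[0,0,0,0,0,0,0],[0,0,0,0,0,0,0],[0,0,0,0,0,0,0],[0,0,0,0,0,0,0]]]' 30
python3 - <<'E'
from h import *
plan([.694,.106,.024],-10)
E
```

```text
t: 5.0
tool_pos: [0.6938, 0.1106, 0.0287]
orientation: [0.157, 1.564, -0.148]
force: [-1.7, -0.6, -1.3]
opening: 0.0659
t 5.0 pos [0.6938 0.1106 0.0287] F [-1.7 -0.6 -1.3] open 0.0659 q [0.08 0.57 1.34 0.01 1.23 0.28]
 turn first [-0.0201  0.0006 -0.0057]  then shift [ 0.0047 -0.0044  0.001 ]
```

```bash
python3 -m inch '[[[0.003,0,0,0,0,0,0],[0,0,0,0,0,0,0],[0,0,0,0,0,0,0],[0,0,0,0,0,0,0],[-0.03,0,0,0,0,0,0],[-0.04,0,0,0,0,0,0],[-0.04,0,0,0,0,0,0],[-0.04,0,0,0,0,0,0]]]' 30
python3 - <<'E'
from h import *
plan([.476,.262,.17],0)
E
```

```text
t: 5.8
tool_pos: [0.688, 0.1087, 0.1695]
orientation: [0.156, 1.581, -0.152]
force: [0.9, -0.4, -3.9]
opening: 0.0561
t 5.8 pos [0.688  0.1087 0.1695] F [ 0.9 -0.4 -3.9] open 0.0561 q [0.08 0.44 1.24 0.01 1.48 0.28]
 turn first [-0.1955 -0.0157 -0.0023]  then shift [-0.0005  0.1533 -0.212 ]
```

```bash
python3 -m inch '[[[0,0.02,0,-0.1,-0.008,0,0],[0,0.02,0,-0.095,-0.008,0,0],[0,0.022,-0.035,0,0,0,0],[0,0.022,-0.035,0,0,0,0],[0,0.022,-0.035,0,0,0,0],[0,0.022,-0.035,0,0,0,0],[0,0.022,-0.035,0,0,0,0],[0,0.01,-0.033,0,0,0,0],[0,0,0,0,0,0,0]]]'
python3 - <<'E'
from h import *
plan([.476,.262,.17],0)
c=shot('wrist'); cv2.imwrite('pics/w3.png',cv2.resize(c['frame'],(800,600),interpolation=cv2.INTER_CUBIC))
E
```

```text
t: 6.7
tool_pos: [0.4829, 0.2704, 0.1722]
orientation: [-0.001, 1.558, 0.004]
force: [0.4, 0.9, -3.5]
opening: 0.0558
t 6.7 pos [0.4829 0.2704 0.1722] F [ 0.4  0.9 -3.5] open 0.0558 q [ 0.42  0.03  1.71 -0.    1.39  0.42]
 turn first [ 0.0031  0.0129 -0.0024]  then shift [ 0.0022 -0.0084 -0.0069]
```

View pics/w3.png

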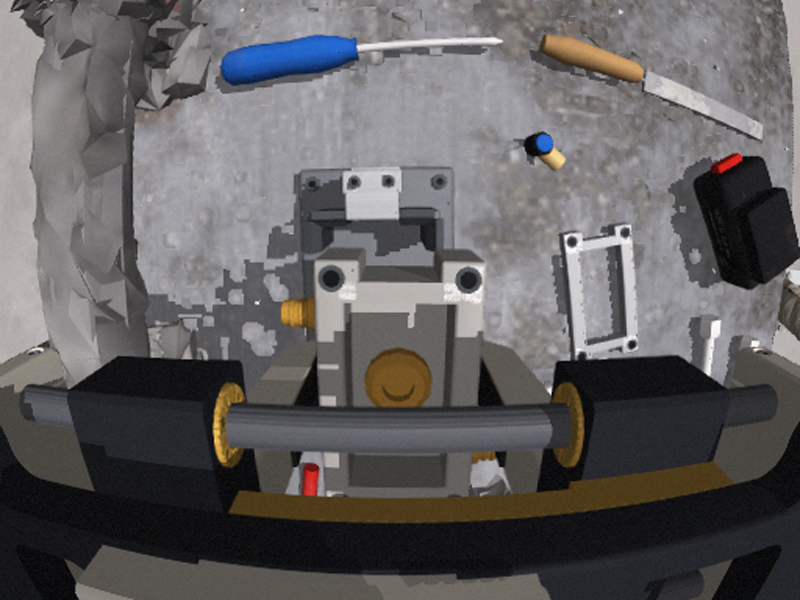

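The held body's end is at (315..487,250), the toe top at (344..400,168..219), and the plate's far edge runs (302,170) to (453,167).

Run:
```python
from h import *
c=optics.read_camera('wrist'); k=.64
def o(p,z): return onz(c,np.array(p)*k,z,True)[:,:2].round(4).tolist()
print('plate far',o([(301,170),(454,167)],.012)); print('toe nose front/back',o([(346,219),(399,219),(346,168),(397,167)],.074))
print('toe fixedheight .076',o([(346,219),(399,219)],.074))
print('body end',o([(316,250),(486,250)],st()['tool_pos'][2]+.006))
print('posts flare', o([(303,213),(441,207)],.073))
plan([.476,.262,.17],0)
```

```text
plate far [[0.4233, 0.3483], [0.5254, 0.3499]]
toe nose front/back [[0.4594, 0.3188], [0.4878, 0.3187], [0.4596, 0.3462], [0.4866, 0.3466]]
toe fixedheight .076 [[0.4594, 0.3188], [0.4878, 0.3187]]
body end [[0.4598, 0.3162], [0.5135, 0.3163]]
posts flare [[0.4358, 0.3224], [0.5104, 0.3253]]
t 6.8 pos [0.4864 0.2694 0.1733] F [ 0.2 -0.4 -2.8] open 0.056 q [ 0.42  0.03  1.7  -0.    1.39  0.42]
 turn first [ 0.0016  0.0163 -0.0026]  then shift [ 0.0033 -0.0074 -0.0104]
```

```bash
python3 -m inch '[[[0,-0.002,-0.008,0,0.016,0,0],[0.02,-0.0015,-0.005,0,0,0,0],[0.03,0,0,0,0,0,0],[0,0,0,0,0,0,0]]]'
python3 - <<'E'
from h import *
plan([.474,.266,.038],0)
E
```

```text
t: 7.2
tool_pos: [0.4771, 0.264, 0.1238]
orientation: [0.005, 1.569, 0.001]
force: [-0.3, -1.2, -3.5]
opening: 0.0557
t 7.2 pos [0.4771 0.264  0.1238] F [-0.3 -1.2 -3.5] open 0.0557 q [0.41 0.06 1.77 0.   1.31 0.41]
 turn first [-0.0025  0.0019 -0.0035]  then shift [ 0.0858  0.002  -0.0031]
```

```bash
python3 -m inch '[[[0.015,0.002,-0.003,0,0,0,0],[0.015,0,0,0,0,0,0],[0.01,0,0,0,0,0,0],[0.01,0,0,0,0,0,0],[0.01,0,0,0,0,0,0]]]'
python3 - <<'E'
from h import *
plan([.474,.266,.038],0)
E
```

```text
t: 7.7
tool_pos: [0.475, 0.2704, 0.0758]
orientation: [0.012, 1.571, 0.005]
force: [-17.7, -4.3, 23.0]
opening: 0.0619
t 7.7 pos [0.475  0.2704 0.0758] F [-17.7  -4.3  23. ] open 0.0619 q [0.42 0.12 1.8  0.01 1.22 0.42]
 turn first [-0.0045 -0.0006 -0.0111]  then shift [ 0.0378 -0.0044 -0.001 ]
```

Contact part-way in. I'll back up and look.

```bash
python3 -m inch '[[[-0.02,0,0,0,0,0,0],[-0.02,0,0,0,0,0,0],[0,0,0,0,0,0,0]]]'
python3 - <<'E'
from h import *
plan([.474,.266,.038],0)
c=shot('wrist'); d=shot('side'); a=c['frame'][90:330,120:400]
b=d['frame'][200:330,220:350]
cv2.imwrite('pics/w4.png',np.hstack([cv2.resize(a,(560,480),interpolation=cv2.INTER_CUBIC),cv2.resize(b,(240,240),interpolation=cv2.INTER_CUBIC).repeat(1,0) if 0 else np.vstack([cv2.resize(b,(240,240),interpolation=cv2.INTER_CUBIC),cv2.resize(d['frame'][230:300,260:330],(240,240),interpolation=cv2.INTER_CUBIC)])]))
E
```

```text
t: 8.0
tool_pos: [0.4739, 0.27, 0.1154]
orientation: [0.012, 1.575, 0.005]
force: [0.9, 0.5, -3.5]
opening: 0.0619
t 8.0 pos [0.4739 0.27   0.1154] F [ 0.9  0.5 -3.5] open 0.0619 q [0.42 0.07 1.77 0.01 1.29 0.42]
 turn first [-0.0044 -0.0043 -0.0104]  then shift [ 0.0774 -0.004   0.0001]
```

View pics/w4.png

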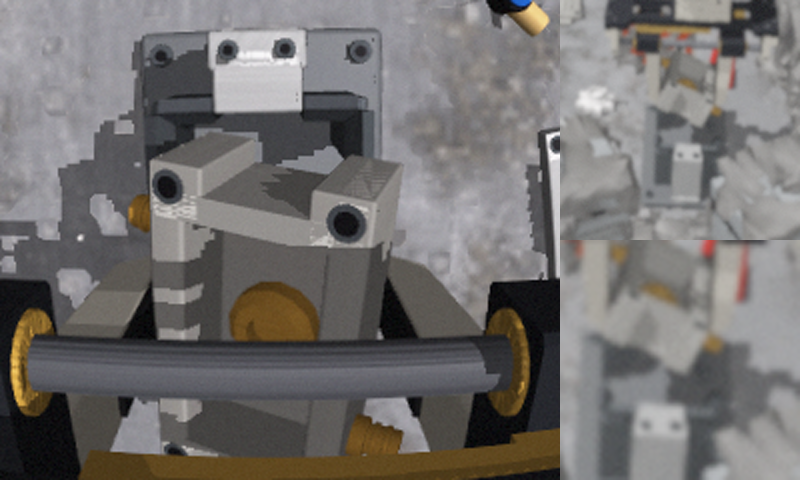

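The body rolled in the grip. Its +x stub landed on a post because the body sits about 7 mm towards -y in the hand: the edge I measured was the lower one. I'll set it down flat, regrasp centred and retry.

```bash
python3 -m inch '[[[-0.03,0,0,0,0,0,0],[-0.03,0,0.02,0,0,0,0],[0,-0.015,0.04,0,0,0,0],[0,-0.03,0.04,0,0,0,0],[0,-0.03,0.04,0,0,0,0],[0,-0.03,0.04,0,0,0,0],[0,-0.03,0.04,0,0,0,0],[0,-0.01,0.01,0,0,0,0],[0,0,0,0,0,0,0]]]'
python3 - <<'E'
from h import *
plan([.69,.12,.04],0)
E
```

```text
t: 9.0
tool_pos: [0.7035, 0.1173, 0.1516]
orientation: [0.005, 1.595, 0.002]
force: [-0.4, 0.7, -4.6]
opening: 0.062
t 9.0 pos [0.7035 0.1173 0.1516] F [-0.4  0.7 -4.6] open 0.062 q [0.09 0.5  1.19 0.01 1.47 0.09]
 turn first [-0.0022 -0.0241 -0.0046]  then shift [ 0.1116  0.0027 -0.0135]
```

```bash
python3 -m inch '[[[0.03,0.001,-0.004,0,-0.02,0,0],[0.03,0.001,-0.003,0,0,0,0],[0.03,0.001,-0.003,0,0,0,0],[0.012,0,0,0,0,0,0],[0,0,0,0,0,0,0.75],[0,0,0,0,0,0,0.85],[0,0,0,0,0,0,1],[0,0,0,0,0,0,1]]]'
python3 - <<'E'
from h import *
plan([.69,.12,.026],0)
c=shot('wrist'); cv2.imwrite('pics/w5.png',cv2.resize(c['frame'],(800,600),interpolation=cv2.INTER_CUBIC))
E
```

```text
t: 9.8
tool_pos: [0.691, 0.1242, 0.0464]
orientation: [0.005, 1.573, 0.004]
force: [-0.8, 0.2, 0.0]
opening: 0.0887
t 9.8 pos [0.691  0.1242 0.0464] F [-0.8  0.2  0. ] open 0.0887 q [0.1  0.55 1.33 0.01 1.26 0.1 ]
 turn first [-0.0009 -0.0024 -0.0059]  then shift [ 0.0204 -0.0042 -0.001 ]
```

View pics/w5.png

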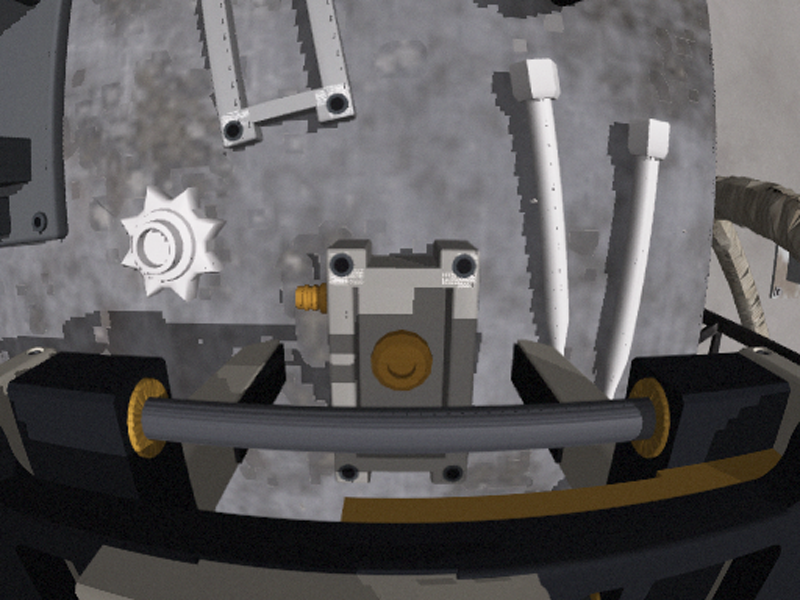

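The body is flat and nearly aligned, with its four top screws at (343,264), (465,264), (348,473) and (453,473).

Run:
```python
from h import *
c=optics.read_camera('wrist')
P=onz(c,np.array([(343,264),(465,264),(453,473),(348,473)])*.64,.032,True)[:,:2]; print(P.round(4).tolist(),P.mean(0)); E=np.diff(np.vstack([P,P[:1]]),axis=0); print(np.linalg.norm(E,axis=1).round(4),np.degrees(np.arctan2(E[:,1],E[:,0])).round(1))
for z in (0,.032): print(onz(c,np.array([(329,241),(479,241),(329,252),(479,252)])*.64,z,True)[:,:2].round(4).tolist())
plan([*P.mean(0),.026],0)
```

```text
[[0.6725, 0.1625], [0.7168, 0.1625], [0.7159, 0.073], [0.6711, 0.0731]] [0.69407797 0.1177473 ]
[0.0442 0.0895 0.0448 0.0894] [  0.  -90.5 179.9  89.1]
[[0.6628, 0.1673], [0.7273, 0.1674], [0.6627, 0.1626], [0.7275, 0.1626]]
[[0.6676, 0.1709], [0.7217, 0.1709], [0.6675, 0.1669], [0.7218, 0.1669]]
t 9.9 pos [0.6912 0.1241 0.0465] F [-0.8 -0.4  0.6] open 0.0925 q [0.1  0.55 1.33 0.01 1.26 0.1 ]
 turn first [-0.0011 -0.002  -0.0059]  then shift [ 0.0205 -0.0064  0.0028]
```

```bash
python3 -m inch '[[[0.011,-0.004,0.002,0,0,0,1],[0.012,-0.003,0.001,0,0,0,1],[0,0,0,0,0,0,1],[0,0,0,0,0,0,0],[0,0,0,0,0,0,0],[0,0,0,0,0,0,0],[0,0,0,0,0,0,0],[0,0,0,0,0,0,0],[0,0,0,0,0,0,0]]]' 50
python3 - <<'E'
from h import *
plan([.694,.1177,.0235],0)
E
```

```text
t: 10.8
tool_pos: [0.695, 0.1162, 0.0225]
orientation: [0.006, 1.572, 0.003]
force: [0.4, -0.7, -1.5]
opening: 0.0556
t 10.8 pos [0.695  0.1162 0.0225] F [ 0.4 -0.7 -1.5] open 0.0556 q [0.09 0.58 1.33 0.01 1.23 0.09]
 turn first [-0.0017 -0.0011 -0.0059]  then shift [-0.001   0.0015 -0.001 ]
```

```bash
python3 -m inch '[[[-0.04,0,0,0,0,0,0],[-0.05,0,0,0,0,0,0],[-0.05,0.01,0,0,0,0,0],[0,0.025,-0.025,0,0,0,0],[0,0.025,-0.04,0,0,0,0],[0,0.025,-0.04,0,0,0,0],[0,0.025,-0.04,0,0,0,0],[0,0.015,-0.04,0,0,0,0],[0,0.005,-0.02,0,0,0,0],[0,0,0,0,0,0,0]]]'
python3 - <<'E'
from h import *
plan([.4745,.261,.12],0)
c=shot('wrist'); cv2.imwrite('pics/w6.png',cv2.resize(c['frame'],(800,600),interpolation=cv2.INTER_CUBIC))
E
```

```text
t: 11.8
tool_pos: [0.4806, 0.2494, 0.1646]
orientation: [0.008, 1.578, 0.002]
force: [0.9, 0.4, -3.0]
opening: 0.0554
t 11.8 pos [0.4806 0.2494 0.1646] F [ 0.9  0.4 -3. ] open 0.0554 q [0.38 0.02 1.74 0.01 1.39 0.38]
 turn first [-0.0038 -0.0068 -0.0069]  then shift [ 0.0446  0.0116 -0.0061]
```

View pics/w6.png

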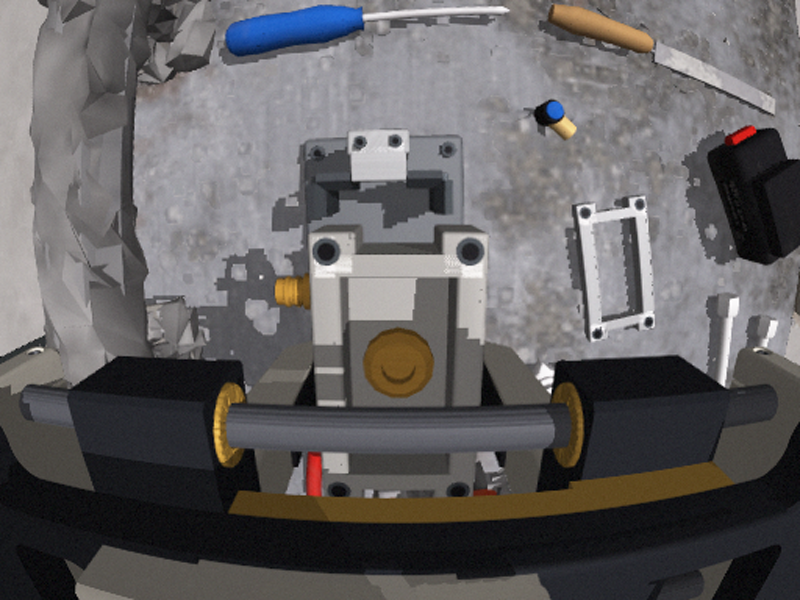

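The held body's front screws are at (326,251) and (470,250), rear ones at (340,490) and (458,490). Toe front edge is at (352..407,181), plate far edge (306,143)–(462,135), and frame screws at (587,213), (640,204), (650,322), (597,333).

Run:
```python
from h import *
c=optics.read_camera('wrist'); k=.64; s=st()
def o(p,z): return onz(c,np.array(p)*k,z,True)[:,:2]
B=o([(326,251),(470,250),(458,490),(340,490)],s['tool_pos'][2]+.0095); print('body',B.round(4).tolist(),'c',B.mean(0).round(4),'TCP',s['tool_pos'].round(4))
print('toe',o([(352,181),(407,181),(348,132),(410,130)],.074).round(4).tolist(),'plate',o([(306,143),(462,135)],.012).round(4).tolist(), 'plate screws',o([(318,153),(448,149)],.012).round(4).tolist())
F=o([(587,213),(640,204),(650,322),(597,333)],.012); print('frame',F.mean(0).round(4)); E=np.diff(np.vstack([F,F[:1]]),axis=0); print(np.linalg.norm(E,axis=1).round(4),np.degrees(np.arctan2(E[:,1],E[:,0])).round(1))
```

```text
body [[0.4608, 0.2954], [0.5051, 0.2956], [0.505, 0.207], [0.4611, 0.2071]] c [0.483  0.2513] TCP [0.483  0.2485 0.1649]
toe [[0.4588, 0.3187], [0.4872, 0.3184], [0.4569, 0.3444], [0.4888, 0.345]] plate [[0.4223, 0.346], [0.5238, 0.3502]] plate screws [[0.4302, 0.339], [0.5146, 0.3407]]
frame [0.6412 0.2625]
[0.0432 0.0891 0.0457 0.0875] [  11.6  -78.4 -170.5  100. ]
```

```bash
python3 -m inch '[[[0.015,0.007,-0.006,0,-0.006,0,0],[0.02,0.005,-0.004,0,0,0,0],[0.01,0,0,0,0,0,0],[0,0,0,0,0,0,0]]]'
python3 - <<'E'
from h import *
plan([.473,.2605,.1],0)
E
```

```text
t: 12.3
tool_pos: [0.478, 0.2594, 0.1196]
orientation: [0.012, 1.566, -0.002]
force: [0.5, 0.9, -2.9]
opening: 0.0557
t 12.3 pos [0.478  0.2594 0.1196] F [ 0.5  0.9 -2.9] open 0.0557 q [0.4  0.06 1.78 0.   1.29 0.41]
 turn first [-0.0088  0.0051 -0.0069]  then shift [ 0.0196  0.0011 -0.005 ]
```

```bash
python3 -m inch '[[[0.01,0.001,-0.005,-0.005,0.005,-0.005,0],[0.01,0,0,0,0,0,0],[0.008,0,0,0,0,0,0],[0,0,0,0,0,0,0]]]'
python3 - <<'E'
from h import *
plan([.473,.2605,.0345],0)
E
```

```text
t: 12.7
tool_pos: [0.4739, 0.2598, 0.0904]
orientation: [0.006, 1.572, -0.003]
force: [-3.5, 0.9, -4.0]
opening: 0.0554
t 12.7 pos [0.4739 0.2598 0.0904] F [-3.5  0.9 -4. ] open 0.0554 q [0.41 0.09 1.81 0.   1.25 0.41]
 turn first [-0.0053 -0.0013 -0.0018]  then shift [ 0.0559  0.0007 -0.0009]
```

```bash
python3 -m inch '[[[0.006,0,-0.002,0,0,0,0],[0.006,0,-0.001,0,0,0,0],[0,0,0,0,0,0,0]]]'
python3 - <<'E'
from h import *
plan([.473,.2605,.0345],0)
E
```

```text
t: 13.0
tool_pos: [0.4714, 0.2604, 0.0801]
orientation: [0.006, 1.571, -0.001]
force: [-2.2, 0.1, -4.0]
opening: 0.0557
t 13.0 pos [0.4714 0.2604 0.0801] F [-2.2  0.1 -4. ] open 0.0557 q [0.41 0.1  1.82 0.   1.23 0.41]
 turn first [-0.0043 -0.0002 -0.0029]  then shift [0.0456 0.0001 0.0016]
```

```bash
python3 -m inch '[[[0.01,0,-0.0005,0,0,0,0],[0.01,0,0,0,0,0,0],[0.01,0,0,0,0,0,0],[0,0,0,0,0,0,0]]]'
python3 - <<'E'
from h import *
plan([.473,.2605,.0345],0)
E
```

```text
t: 13.4
tool_pos: [0.471, 0.2612, 0.0491]
orientation: [0.006, 1.57, 0.0]
force: [-0.7, 1.8, -3.7]
opening: 0.0559
t 13.4 pos [0.471  0.2612 0.0491] F [-0.7  1.8 -3.7] open 0.0559 q [0.41 0.14 1.84 0.   1.16 0.41]
 turn first [-0.0036  0.0004 -0.004 ]  then shift [ 0.0146 -0.0007  0.002 ]
```

```bash
python3 -m inch '[[[0.008,0,0,0,0,0,0],[0.005,0,0,0,0,0,0],[0.003,0,0,0,0,0,0],[0,0,0,0,0,0,0]]]'
python3 - <<'E'
from h import *
plan([.473,.2605,.0345],0)
E
```

```text
t: 13.8
tool_pos: [0.4714, 0.262, 0.0345]
orientation: [0.006, 1.571, 0.001]
force: [-2.3, -0.2, -4.2]
opening: 0.0559
t 13.8 pos [0.4714 0.262  0.0345] F [-2.3 -0.2 -4.2] open 0.0559 q [0.41 0.16 1.84 0.   1.14 0.41]
 turn first [-0.0031  0.     -0.0043]  then shift [ 0.     -0.0015  0.0016]
```

```bash
python3 -m inch '[[[0,0,0,0,0,0,0.8],[0,0,0,0,0,0,1],[0,0,0,0,0,0,1],[-0.03,0,0,0,0,0,1],[-0.05,0,0,0,0,0,1],[-0.04,0,0.01,0,0,0,1],[0,0,0.04,-0.09,0,0,1],[0,0,0.04,-0.09,0,0,1],[0,0,0.04,0,0,0,1],[0,-0.01,0.03,0,0,0,1],[0,-0.01,0.01,0,0,0,1],[0,0,0,0,0,0,1]]]'
python3 - <<'E'
from h import *
plan([.6412,.2625,.019],10.5)
E
```

```text
t: 15.0
tool_pos: [0.6558, 0.2595, 0.1663]
orientation: [-0.138, 1.548, 0.149]
force: [-0.3, -0.4, 0.5]
opening: 0.0928
t 15.0 pos [0.6558 0.2595 0.1663] F [-0.3 -0.4  0.5] open 0.0928 q [0.3  0.43 1.26 0.   1.43 0.12]
 turn first [-0.0001  0.0186 -0.005 ]  then shift [ 0.1473  0.0056 -0.0139]
```

```bash
python3 -m inch '[[[0.03,0.002,-0.007,0,0.018,0,1],[0.04,0.002,-0.005,0,0,0,1],[0.03,0.001,-0.002,0,0,0,1],[0.01,0,0,0,0,0,1],[0,0,0,0,0,0,1]]]'
cat >> h.py <<'E'
def holes(c,cen,ang,z,dx=.0446,dy=.0222,rad=9):
    """refine the 4 dark screw holes near their predicted places; ang = long-axis angle, deg"""
    g=cv2.GaussianBlur(cv2.cvtColor(c['frame'],cv2.COLOR_BGR2GRAY),(3,3),0).astype(float); out=[]
    a=np.radians(ang); u=np.array([np.cos(a),np.sin(a)]); v=np.array([-u[1],u[0]])
    for sx,sy in((1,1),(1,-1),(-1,-1),(-1,1)):
        p=np.array(cen)+sx*dx*u+sy*dy*v; q=proj(c,[*p,z],True)[0]; x,y=q.round().astype(int)
        w=g[max(0,y-rad):y+rad+1,max(0,x-rad):x+rad+1]
        if w.size<50: continue
        m=(w<w.min()+.3*(np.median(w)-w.min())); n,lab,stt,ce=cv2.connectedComponentsWithStats(m.astype(np.uint8)); 
        i=min(range(1,n),key=lambda i:abs(stt[i,4]-25)+2*np.hypot(*(ce[i]-[rad,rad])))
        px=ce[i]+[max(0,x-rad),max(0,y-rad)]; P=onz(c,px,z,True)[0]; out.append(P[:2]); print('  hole',(sx,sy),'pred',q.round(1),'px',px.round(1),'area',stt[i,4],'xy',P[:2].round(4))
    return np.array(out)
E
python3 - <<'E'
from h import *
plan([.6412,.2625,.019],10.5)
c=optics.read_camera('wrist'); H=holes(c,(.6412,.2625),100.5,.012); print(H.mean(0))
E
```

```text
t: 15.5
tool_pos: [0.6417, 0.2641, 0.0562]
orientation: [-0.138, 1.561, 0.148]
force: [-0.1, 0.4, -0.1]
opening: 0.0927
t 15.5 pos [0.6417 0.2641 0.0562] F [-0.1  0.4 -0.1] open 0.0927 q [0.31 0.51 1.37 0.01 1.26 0.13]
 turn first [-0.0012  0.0057 -0.0062]  then shift [ 0.0372 -0.0015 -0.0008]
  hole (1, 1) pred [218.  154.4] px [213. 154.] area 69 xy [0.6079 0.302 ]
  hole (1, -1) pred [285.2 154.3] px [279.9 153.3] area 60 xy [0.6513 0.3104]
  hole (-1, -1) pred [281.8 274.7] px [282.  266.5] area 38 xy [0.6698 0.2296]
  hole (-1, 1) pred [222.3 274.8] px [222.  266.5] area 38 xy [0.6263 0.2216]
[0.63883348 0.26590779]
```

```bash
python3 -m inch '[[[0.02,-0.001,-0.003,0,0.005,0,1],[0.017,0,0,0,0,0,1],[0,0,0,0,0,0,0],[0,0,0,0,0,0,0],[0,0,0,0,0,0,0],[0,0,0,0,0,0,0],[0,0,0,0,0,0,0],[0,0,0,0,0,0,0]]]' 40
python3 - <<'E'
from h import *
plan([.638,.2625,.15],10.5)
E
```

```text
t: 16.35
tool_pos: [0.6432, 0.2643, 0.0239]
orientation: [-0.136, 1.557, 0.149]
force: [0.3, -0.2, -2.1]
opening: 0.0548
t 16.35 pos [0.6432 0.2643 0.0239] F [ 0.3 -0.2 -2.1] open 0.0548 q [0.31 0.55 1.38 0.01 1.21 0.13]
 turn first [-0.0013  0.01   -0.0075]  then shift [-0.1261 -0.0008 -0.0054]
```

```bash
python3 -m inch '[[[0,0,0,0,0,0,0.8],[0,0,0,0,0,0,0.8],[0.006,0,0,0,0.008,0,0.8],[0,0,0,0,0,0,0],[0,0,0,0,0,0,0],[0,0,0,0,0,0,0],[0,0,0,0,0,0,0]]]' 40
python3 - <<'E'
from h import *
plan([.638,.2625,.15],10.5)
E
```

```text
t: 17.05
tool_pos: [0.6441, 0.2645, 0.0183]
orientation: [-0.137, 1.564, 0.149]
force: [0.1, -0.1, 0.3]
opening: 0.0556
t 17.05 pos [0.6441 0.2645 0.0183] F [ 0.1 -0.1  0.3] open 0.0556 q [0.31 0.56 1.37 0.01 1.21 0.13]
 turn first [-0.0013  0.003  -0.0077]  then shift [-0.1317 -0.0009 -0.0063]
```

Good grip at z 0.018. Lift and carry to above the nest.

```bash
python3 -m inch '[[[-0.04,0,0,0,0,0,0],[-0.05,0,0,0,0,0,0],[-0.05,0,-0.02,0.09,0,0,0],[0,0,-0.04,0.09,0,0,0],[0,0,-0.04,0,0,0,0],[0,0,-0.04,0,0,0,0],[0,0,-0.02,0,0,0,0],[0,0,0,0,0,0,0]]]'
python3 - <<'E'
from h import *
plan([.4714,.264,.16],0)
s=st(); c=optics.read_camera('wrist'); R0=R.from_rotvec(s['orientation']).as_matrix()
ang=np.degrees(np.arctan2(R0[1,1],R0[0,1])); p=s['tool_pos']
H=holes(c,p[:2],ang,p[2]-.0183+.012,rad=10); print(H[:2].mean(0)-.0446*R0[:2,1]-p[:2], 'tool y,z offs', (H[:2].mean(0)-p[:2])@R0[:2,1:]-[.0446,0])
cv2.imwrite('pics/w7.png',cv2.resize(c['frame'],(800,600),interpolation=cv2.INTER_CUBIC))
E
```

```text
t: 17.85
tool_pos: [0.4787, 0.2553, 0.1584]
orientation: [0.011, 1.573, 0.0]
force: [-0.4, 0.1, -2.1]
opening: 0.0557
t 17.85 pos [0.4787 0.2553 0.1584] F [-0.4  0.1 -2.1] open 0.0557 q [0.39 0.02 1.74 0.01 1.37 0.4 ]
 turn first [-0.0072 -0.0022 -0.0074]  then shift [-0.0016  0.0087 -0.0073]
  hole (1, 1) pred [211.4 159.8] px [212.9 161.7] area 75 xy [0.4576 0.2991]
  hole (1, -1) pred [294.4 159.9] px [296.  161.7] area 90 xy [0.5021 0.2987]
  hole (-1, -1) pred [288.2 302.1] px [289.7 302.6] area 65 xy [0.5015 0.2101]
  hole (-1, 1) pred [217.9 301.9] px [219.5 302.9] area 66 xy [0.4571 0.2101]
[ 0.00083942 -0.00099524] tool y,z offs [-0.00099157  0.00084728]
```

```bash
python3 -m inch '[[[0.02,0.006,-0.005,-0.007,0,-0.007,0],[0.02,0.003,-0.002,0,0,0,0],[0.01,0,0,0,0,0,0],[0,0,0,0,0,0,0]]]'
python3 - <<'E'
from h import *
plan([.4714,.2648,.0623],0)
E
```

```text
t: 18.3
tool_pos: [0.4767, 0.2647, 0.1083]
orientation: [0.002, 1.568, 0.0]
force: [-0.6, 0.2, -1.5]
opening: 0.0563
t 18.3 pos [0.4767 0.2647 0.1083] F [-0.6  0.2 -1.5] open 0.0563 q [ 0.41  0.08  1.78 -0.    1.28  0.41]
 turn first [-0.0011  0.0026 -0.0011]  then shift [ 0.046   0.0001 -0.0053]
```

```bash
python3 -m inch '[[[0.008,0,-0.004,0,0,0,0],[0.008,0,-0.002,0,0,0,0],[0.007,0,0,0,0,0,0],[0.006,0,0,0,0,0,0],[0,0,0,0,0,0,0]]]'
python3 - <<'E'
from h import *
plan([.4714,.2648,.0623],0)
E
```

```text
t: 18.8
tool_pos: [0.4718, 0.2647, 0.0792]
orientation: [0.003, 1.568, -0.0]
force: [-3.2, 0.4, -0.5]
opening: 0.0557
t 18.8 pos [0.4718 0.2647 0.0792] F [-3.2  0.4 -0.5] open 0.0557 q [0.42 0.1  1.81 0.   1.22 0.42]
 turn first [-0.0022  0.0028 -0.002 ]  then shift [ 0.0169  0.0001 -0.0004]
```

```bash
python3 -m inch '[[[0.007,0,-0.0005,0,0.002,0,0],[0.006,0,0,0,0,0,0],[0.005,0,0,0,0,0,0],[0.002,0,0,0,0,0,0],[0,0,0,0,0,0,0]]]'
python3 - <<'E'
from h import *
plan([.4714,.2648,.0623],0)
E
```

```text
t: 19.3
tool_pos: [0.4716, 0.2652, 0.0619]
orientation: [0.002, 1.57, 0.001]
force: [-1.1, -1.3, -2.5]
opening: 0.0556
t 19.3 pos [0.4716 0.2652 0.0619] F [-1.1 -1.3 -2.5] open 0.0556 q [0.42 0.13 1.82 0.   1.19 0.42]
 turn first [-0.0009  0.0007 -0.002 ]  then shift [-0.0004 -0.0004 -0.0002]
```

```bash
python3 -m inch '[[[0,0,0,0,0,0,0.8],[0,0,0,0,0,0,1],[0,0,0,0,0,0,1],[-0.04,0,0,0,0,0,1],[-0.05,0,0,0,0,0,1],[-0.05,0,0,0,0,0,1],[-0.05,-0.02,0.02,0,0,0,1],[0,-0.045,0.03,-0.04,0,0,1],[0,-0.045,0.03,-0.04,0,0,1],[0,-0.045,0.03,0,0,0,1],[0,-0.045,0.03,0,0,0,1],[0,-0.045,0.03,0,0,0,1],[0,-0.045,0.02,0,0,0,1],[0,-0.03,0.01,0,0,0,1],[0,0,0,0,0,0,1]]]'
python3 - <<'E'
from h import *
import pickle
cs=pickle.load(open('c0.pkl','rb'))
print('tape',onz(cs['side'],(190.3,191.5),.02),onz(cs['scene'],(244.6,171.5),.02),onz(pickle.load(open('w1.pkl','rb')),np.array([505,395])*.64,.02,True))
plan([.675,-.1,.16],4.5)
c=shot('wrist'); cv2.imwrite('pics/w8.png',cv2.resize(c['frame'],(800,600),interpolation=cv2.INTER_CUBIC))
E
```

```text
t: 20.8
tool_pos: [0.6824, -0.031, 0.2529]
orientation: [-0.065, 1.555, 0.069]
force: [0.5, 0.5, -0.6]
opening: 0.093
tape [[ 0.75794261 -0.09275644  0.02      ]] [[ 0.75454513 -0.09871753  0.02      ]] [[ 0.76338857 -0.09900278  0.02      ]]
t 20.8 pos [ 0.6824 -0.031   0.2529] F [ 0.5  0.5 -0.6] open 0.093 q [-0.12  0.34  1.22  0.    1.57 -0.21]
 turn first [ 0.007   0.0147 -0.0015]  then shift [ 0.0929 -0.0682 -0.0128]
```

View pics/w8.png

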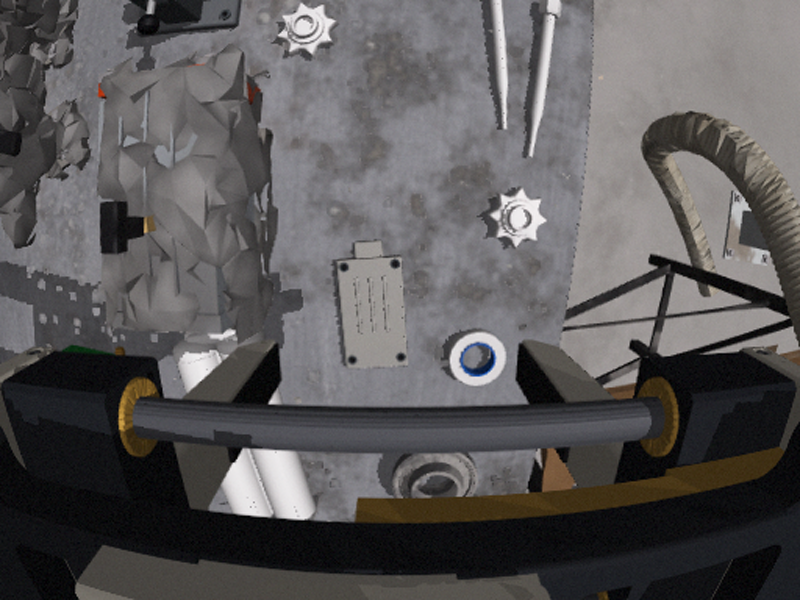

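The cover is clear, with screws at (344,267), (396,263), (401,357) and (352,361) and its tongue up at (369,248). The casting's end is at about (230,330) and the tape ring at (477,358).

Run:
```python
from h import *
c=optics.read_camera('wrist'); k=.64
def o(p,z): return onz(c,np.array(p)*k,z,True)[:,:2]
F=o([(344,267),(396,263),(401,357),(352,361)],.01); print('cover',F.round(4).tolist(),F.mean(0).round(4)); E=np.diff(np.vstack([F,F[:1]]),axis=0); print(np.linalg.norm(E,axis=1).round(4),np.degrees(np.arctan2(E[:,1],E[:,0])).round(1))
print('tape',o([(446,358),(477,358),(507,358)],.02).round(3).tolist())
for z in(.03,.08,.12): print('cast',o([(272,200),(272,290),(268,310),(230,330)],z).round(3).tolist())
plan([.675,-.1,.16],4.5)
```

```text
cover [[0.6405, -0.0351], [0.6848, -0.028], [0.6967, -0.1131], [0.6527, -0.1207]] [ 0.6687 -0.0742]
[0.0449 0.0859 0.0447 0.0865] [   9.1  -82.1 -170.1   98.1]
tape [[0.736, -0.107], [0.764, -0.105], [0.792, -0.104]]
cast [[0.579, 0.019], [0.582, -0.056], [0.579, -0.073], [0.544, -0.095]]
cast [[0.592, 0.022], [0.595, -0.043], [0.592, -0.059], [0.562, -0.077]]
cast [[0.602, 0.023], [0.605, -0.034], [0.602, -0.047], [0.576, -0.063]]
t 20.9 pos [ 0.6814 -0.0274  0.253 ] F [ 0.1  0.5 -0.9] open 0.0933 q [-0.12  0.33  1.22  0.01  1.57 -0.21]
 turn first [ 0.0096  0.0141 -0.0032]  then shift [ 0.093  -0.0719 -0.012 ]
```

Run:
```python
from h import *
plan([.672,-.0975,.12],8.5,10)
```

```text
t 20.9 pos [ 0.6814 -0.0274  0.253 ] F [ 0.1  0.5 -0.9] open 0.0933 q [-0.12  0.33  1.22  0.01  1.57 -0.21]
 turn first [-0.0588  0.0194  0.1718]  then shift [ 0.1192 -0.09   -0.0196]
```

```bash
python3 -m inch '[[[0,0,0,-0.03,0.01,0.086,0.8],[0,0,0,-0.03,0.01,0.086,0.8],[0.03,-0.022,-0.005,0,0,0,0.8],[0.03,-0.022,-0.005,0,0,0,0.8],[0.03,-0.022,-0.005,0,0,0,0.8],[0.03,-0.022,-0.005,0,0,0,0.8],[0,0,0,0,0,0,0.8]]]'
python3 - <<'E'
from h import *
plan([.672,-.0975,.0205],8.5,10)
c=optics.read_camera('wrist'); H=holes(c,(.6687,-.075),98.5,.01,rad=8); print(H.mean(0))
E
```

```text
t: 21.6
tool_pos: [0.6723, -0.0827, 0.1196]
orientation: [0.013, 1.57, 0.274]
force: [-1.1, 1.0, -0.8]
opening: 0.0746
t 21.6 pos [ 0.6723 -0.0827  0.1196] F [-1.1  1.  -0.8] open 0.0746 q [-0.29  0.47  1.31  0.17  1.44 -0.48]
 turn first [ 0.0184  0.0043 -0.0084]  then shift [ 0.0951 -0.0316 -0.0025]
  hole (1, 1) pred [226.5 156.5] px [226.3 158.9] area 29 xy [ 0.6404 -0.0364]
  hole (1, -1) pred [275.4 157.3] px [274.8 159.7] area 32 xy [ 0.6839 -0.0298]
  hole (-1, -1) pred [273.1 253.6] px [272.4 252.3] area 29 xy [ 0.6964 -0.1147]
  hole (-1, 1) pred [225.6 252.7] px [225.2 251.2] area 29 xy [ 0.6528 -0.121 ]
[ 0.66837842 -0.07547958]
```

```bash
python3 -m inch '[[[0.03,-0.013,-0.001,0.018,0.004,-0.008,0.8],[0.03,-0.01,-0.001,0,0,0,0.8],[0.02,-0.006,-0.001,0,0,0,0.8],[0.01,-0.002,0,0,0,0,0.8],[0,0,0,0,0,0,0.8]]]'
python3 - <<'E'
from h import *
plan([.6716,-.0973,.0205],8.5,10)
E
```

```text
t: 22.15
tool_pos: [0.6834, -0.0889, 0.0417]
orientation: [0.01, 1.555, 0.257]
force: [-1.2, 0.3, 0.4]
opening: 0.0745
t 22.15 pos [ 0.6834 -0.0889  0.0417] F [-1.2  0.3  0.4] open 0.0745 q [-0.29  0.56  1.34  0.17  1.3  -0.5 ]
 turn first [0.0113 0.0202 0.0051]  then shift [ 0.0197 -0.0101 -0.0129]
```

```bash
python3 -m inch '[[[0,-0.006,-0.013,0.011,0.02,0.005,0.8],[0,-0.003,0,0,0,0,0.8],[0,0,0,0,0,0,0.8]]]'
python3 - <<'E'
from h import *
plan([.6716,-.0973,.0205],8.5,10)
E
```

```text
t: 22.45
tool_pos: [0.6744, -0.0994, 0.046]
orientation: [0.017, 1.571, 0.253]
force: [0.5, 1.0, 0.4]
opening: 0.0742
t 22.45 pos [ 0.6744 -0.0994  0.046 ] F [0.5 1.  0.4] open 0.0742 q [-0.3   0.55  1.34  0.16  1.33 -0.5 ]
 turn first [0.0026 0.0048 0.0024]  then shift [ 0.0255 -0.002  -0.0024]
```

```bash
python3 -m inch '[[[0.013,-0.001,-0.002,0,0.005,0,0.8],[0.012,-0.001,-0.002,0,0,0,0.8],[0.003,0,0,0,0,0,0.8],[0,0,0,0,0,0,0],[0,0,0,0,0,0,0],[0,0,0,0,0,0,0],[0,0,0,0,0,0,0]]]' 40
python3 - <<'E'
from h import *
plan([.6716,-.0973,.0205],8.5,10)
E
```

```text
t: 23.15
tool_pos: [0.6708, -0.0979, 0.0184]
orientation: [0.016, 1.574, 0.252]
force: [-0.5, -0.3, 2.7]
opening: 0.0552
t 23.15 pos [ 0.6708 -0.0979  0.0184] F [-0.5 -0.3  2.7] open 0.0552 q [-0.3   0.57  1.36  0.16  1.28 -0.5 ]
 turn first [0.0021 0.0018 0.0035]  then shift [-0.002   0.0008  0.0009]
```

```bash
python3 -m inch '[[[-0.03,0,0,0,0,0,0],[-0.05,0,0,0,0,0,0],[-0.05,0.008,0,0,0,0,0],[-0.05,0.008,0,0,0,0,0],[-0.05,0.008,0,0,0,0,0],[0,0,0,0,0,0,0]]]'
python3 - <<'E'
from h import *
plan([.4715,.22,.25],0,10)
E
```

```text
t: 23.75
tool_pos: [0.6689, -0.1123, 0.2474]
orientation: [0.021, 1.588, 0.256]
force: [1.7, 0.8, -1.2]
opening: 0.0553
t 23.75 pos [ 0.6689 -0.1123  0.2474] F [ 1.7  0.8 -1.2] open 0.0553 q [-0.32  0.41  1.14  0.15  1.68 -0.46]
 turn first [ 0.1461 -0.038  -0.0019]  then shift [ 0.0552  0.3277 -0.1974]
```

```bash
python3 -m inch '[[[0,0,0,0.073,-0.019,0,0],[0,0,0,0.073,-0.019,0,0],[0.006,0.041,-0.02,0,0,0,0],[0.006,0.041,-0.025,0,0,0,0],[0.006,0.041,-0.025,0,0,0,0],[0.006,0.041,-0.025,0,0,0,0],[0.006,0.041,-0.025,0,0,0,0],[0.006,0.041,-0.025,0,0,0,0],[0.006,0.041,-0.025,0,0,0,0],[0,0.02,-0.01,0,0,0,0],[0,0,0,0,0,0,0]]]'
python3 - <<'E'
from h import *
plan([.4715,.22,.25],0,10)
s=st(); c=optics.read_camera('wrist'); r=R.from_rotvec(s['orientation'])
# cover pose from tool: grasp values
r0=down(8.5,9.8); off=r0.inv().apply(np.array([.6684,-.0755,0])-np.array([.6708,-.0979,.0184])); rc=r0.inv()*R.from_euler('z',98.5,degrees=True)
print('off tool',off.round(4)); C=s['tool_pos']+r.apply(off); M=(r*rc).as_matrix(); print('cover',C.round(4),M.round(3).tolist())
for sx,sy in((1,1),(1,-1),(-1,-1),(-1,1)):
    print(proj(c,C+M@[sx*.0432,sy*.0222,.01],True).round(1))
print('tongue',proj(c,[C+M@[.064,y,.006] for y in(-.012,.012)],True).round(1).tolist())
cv2.imwrite('pics/w9.png',cv2.resize(c['frame'],(800,600),interpolation=cv2.INTER_CUBIC))
E
```

```text
t: 24.85
tool_pos: [0.4814, 0.2066, 0.2468]
orientation: [0.147, 1.577, 0.13]
force: [-0.4, 0.4, -1.7]
opening: 0.0558
t 24.85 pos [0.4814 0.2066 0.2468] F [-0.4  0.4 -1.7] open 0.0558 q [ 0.19 -0.13  1.74  0.18  1.51  0.19]
 turn first [-0.0119 -0.0098 -0.0015]  then shift [-0.0008  0.0137 -0.0099]
off tool [0.022  0.019  0.0009]
cover [0.4824 0.2292 0.2285] [[0.01, -1.0, 0.012], [1.0, 0.01, -0.005], [0.005, 0.012, 1.0]]
[[215.6 124.6]]
[[293.6 124.6]]
[[291.8 272.3]]
[[217.2 272.3]]
tongue [[275.0, 91.0], [234.2, 91.0]]
```

View pics/w9.png

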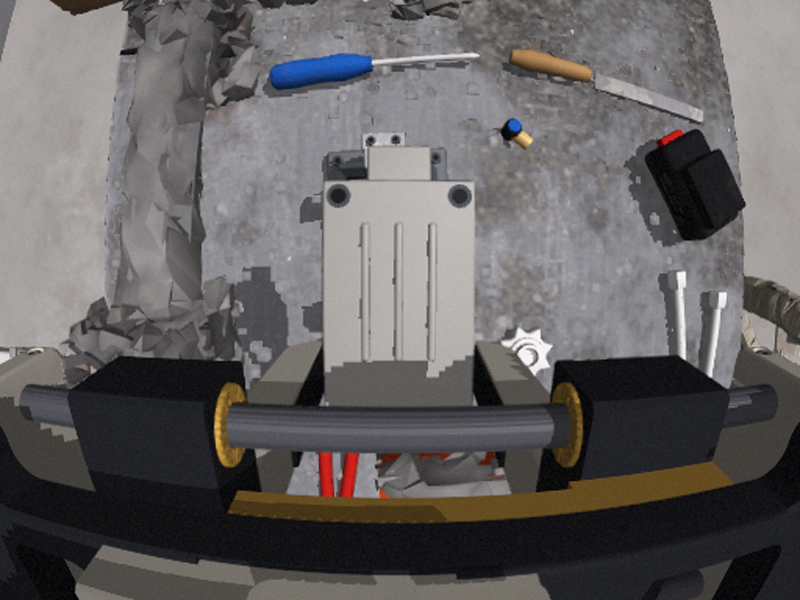

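The in-hand prediction matches the picture: screws at (339,195) and (459,195), tongue tip at y≈147 px. Next, the hook poses.

```bash
cat >> h.py <<'E'
r0=down(8.5,9.8); OFF=r0.inv().apply(np.array([.6684,-.0755,0])-np.array([.6708,-.0979,.0184])); RC=r0.inv()*R.from_euler('z',98.5,degrees=True)
NEST=np.array([.4715,.264,0]); RN=R.from_euler('z',90,degrees=True)
def cover():
    s=st(); r=R.from_rotvec(s['orientation']); rn=RN.inv()*r*RC; C=RN.inv().apply(s['tool_pos']+r.apply(OFF)-NEST)
    tip=C+rn.apply([.064,0,0]); end=C+rn.apply([-.05,0,0]); print('t',round(s['t'],2),'F',s['force'].round(1),'M',s['wrist_torque'].round(2),'open',round(s['opening'],4),'nest tip',(1e3*tip).round(1),'end',(1e3*end).round(1),'tilt',round(np.degrees(np.arcsin(rn.as_matrix()[2,0])),1)); return s
def cplan(xt,zt,th):
    s=cover(); r=R.from_rotvec(s['orientation']); rc=RN*R.from_euler('y',th,degrees=True); rt=rc*RC.inv()
    C=NEST+RN.apply([xt,0,zt])-rc.apply([.064,0,0]); T=C-rt.apply(OFF)
    print('  ->',xt,zt,th,'turn first',(r.inv()*rt).as_rotvec().round(3),'then shift',rt.inv().apply(T-s['tool_pos']).round(4))
E
python3 - <<'E'
from h import *
cplan(.046,.10,15)
E
```

```text
t 24.9 F [ 0.3  0.1 -1.2] M [-0.2  -0.12 -0.06] open 0.0556 nest tip [ 28.1 -11.9 228.2] end [-85.9 -10.7 227.8] tilt 0.2
  -> 0.046 0.1 15 turn first [-0.011 -0.012 -0.266] then shift [ 0.1034  0.0352 -0.0112]
```

```bash
python3 -m inch '[[[0,0,0,-0.005,-0.006,-0.133,0],[0,0,0,-0.005,-0.006,-0.133,0],[0,0.017,-0.006,0,0,0,0],[0.03,0.018,-0.005,0,0,0,0],[0.03,0,0,0,0,0,0],[0.02,0,0,0,0,0,0],[0,0,0,0,0,0,0]]]'
python3 - <<'E'
from h import *
cplan(.052,.0575,15)
E
```

```text
t: 25.6
tool_pos: [0.4753, 0.2246, 0.1556]
orientation: [-0.076, 1.572, -0.09]
force: [0.3, -0.2, -1.0]
opening: 0.0552
t 25.6 F [ 0.3 -0.2 -1. ] M [ 0.01 -0.01 -0.  ] open 0.0552 nest tip [ 38.8  -5.3 114.2] end [-70.8  -4.4 145.4] tilt -15.9
  -> 0.052 0.0575 15 turn first [-0.009 -0.003  0.015] then shift [ 0.0566  0.0178 -0.0047]
```

```bash
python3 -m inch '[[[0,0.012,-0.005,-0.008,-0.003,0.015,0],[0.02,0.003,0,0,0,0,0],[0.015,0,0,0,0,0,0],[0,0,0,0,0,0,0]]]'
python3 - <<'E'
from h import *
cplan(.052,.0575,15)
E
```

```text
t: 26.0
tool_pos: [0.4728, 0.2368, 0.1207]
orientation: [-0.066, 1.567, -0.071]
force: [-1.0, -0.0, -1.3]
opening: 0.0552
t 26.0 F [-1.  -0.  -1.3] M [-0.02 -0.06  0.02] open 0.0552 nest tip [51.7 -2.6 80.8] end [-58.5  -2.2 109.9] tilt -14.8
  -> 0.052 0.0575 15 turn first [-0.004  0.003 -0.004] then shift [ 0.0229  0.0025 -0.0023]
```

```bash
python3 -m inch '[[[0.006,-0.001,-0.0025,-0.004,0.003,0,0],[0.008,0.001,0,0,0,0,0],[0.006,0.001,0,0,0,0,0],[0,0,0,0,0,0,0]]]'
python3 - <<'E'
from h import *
cplan(.051,.0575,15)
E
```

```text
t: 26.4
tool_pos: [0.4718, 0.2366, 0.1021]
orientation: [-0.067, 1.567, -0.067]
force: [-1.2, -0.2, -1.7]
opening: 0.0557
t 26.4 F [-1.2 -0.2 -1.7] M [-0.01 -0.09  0.  ] open 0.0557 nest tip [51.7 -1.4 62.3] end [-58.6  -1.3  91.2] tilt -14.7
  -> 0.051 0.0575 15 turn first [ 0.     0.003 -0.006] then shift [ 0.0044 -0.     -0.0013]
```

```bash
python3 -m inch '[[[0.005,0.001,-0.0013,0,0,0,0],[0.001,0,0,0,0,0,0],[0,0,0,0,0,0,0]]]'
python3 - <<'E'
from h import *
cplan(.058,.0573,15)
E
```

```text
t: 26.7
tool_pos: [0.4708, 0.2374, 0.096]
orientation: [-0.067, 1.566, -0.066]
force: [-1.2, -0.6, -1.2]
opening: 0.0553
t 26.7 F [-1.2 -0.6 -1.2] M [ 0.04 -0.06  0.  ] open 0.0553 nest tip [52.4 -0.4 56.3] end [-57.9  -0.3  85.2] tilt -14.7
  -> 0.058 0.0573 15 turn first [ 0.     0.004 -0.006] then shift [-0.002   0.0057 -0.0002]
```

```bash
python3 -m inch '[[[-0.0003,0.003,0,0,0,0,0],[-0.0003,0.003,0,0,0,0,0],[0,0,0,0,0,0,0]]]'
python3 - <<'E'
from h import *
cplan(.061,.0568,12)
E
```

```text
t: 27.0
tool_pos: [0.471, 0.2441, 0.0966]
orientation: [-0.066, 1.565, -0.066]
force: [-0.2, 0.4, -2.1]
opening: 0.0551
t 27.0 F [-0.2  0.4 -2.1] M [ 0.03 -0.03  0.06] open 0.0551 nest tip [59.2 -0.6 56.9] end [-51.2  -0.5  85.7] tilt -14.6
  -> 0.061 0.0568 12 turn first [0.    0.004 0.046] then shift [ 0.0038  0.0003 -0.0004]
```

```bash
python3 -m inch '[[[0.003,0.001,-0.0004,0,0,0.046,0],[0.001,0.001,0,0,0,0,0],[0,0,0,0,0,0,0]]]'
python3 - <<'E'
from h import *
cplan(.0625,.0565,9)
E
```

```text
t: 27.3
tool_pos: [0.4707, 0.2461, 0.0926]
orientation: [-0.031, 1.566, -0.03]
force: [-0.7, -0.8, -2.1]
opening: 0.0555
t 27.3 F [-0.7 -0.8 -2.1] M [-0.05 -0.15 -0.04] open 0.0555 nest tip [62.9 -0.3 56.6] end [-48.6  -0.3  80.3] tilt -12.0
  -> 0.0625 0.0565 9 turn first [0.001 0.005 0.053] then shift [ 0.0044 -0.0023 -0.0002]
```

```bash
python3 -m inch '[[[0.0043,-0.0015,0,0,0.004,0.053,0],[0.0005,0,0,0,0,0,0],[0,0,0,0,0,0,0]]]'
python3 - <<'E'
from h import *
cplan(.0635,.0563,6)
E
```

```text
t: 27.6
tool_pos: [0.4712, 0.2455, 0.0888]
orientation: [0.01, 1.569, 0.012]
force: [-0.9, 0.9, -2.2]
opening: 0.0556
t 27.6 F [-0.9  0.9 -2.2] M [0.02 0.07 0.05] open 0.0556 nest tip [64.1 -0.6 57.1] end [-48.5  -0.6  75. ] tilt -9.0
  -> 0.0635 0.0563 6 turn first [0.001 0.002 0.052] then shift [ 0.005  -0.0025 -0.0006]
```

```bash
python3 -m inch '[[[0.005,-0.0018,0,0,0.002,0.052,0],[0.001,0,0,0,0,0,0],[0,0,0,0,0,0,0]]]'
python3 - <<'E'
from h import *
cplan(.064,.056,3)
E
```

```text
t: 27.9
tool_pos: [0.4714, 0.2453, 0.0842]
orientation: [0.048, 1.57, 0.052]
force: [-0.5, 1.9, -2.3]
opening: 0.0554
t 27.9 F [-0.5  1.9 -2.3] M [ 0.12 -0.12  0.15] open 0.0554 nest tip [65.4 -0.6 56.7] end [-48.   -0.9  68.9] tilt -6.1
  -> 0.064 0.056 3 turn first [0.002 0.    0.055] then shift [ 0.005  -0.0034 -0.0008]
```

```bash
python3 -m inch '[[[0.005,-0.002,0,0,0,0.052,0],[0.001,-0.0005,0,0,0,0,0],[0,0,0,0,0,0,0]]]'
python3 - <<'E'
from h import *
cplan(.064,.056,0)
E
```

```text
t: 28.2
tool_pos: [0.4713, 0.2443, 0.0787]
orientation: [0.085, 1.569, 0.092]
force: [0.3, 2.2, -2.2]
opening: 0.0552
t 28.2 F [ 0.3  2.2 -2.2] M [ 0.22 -0.08  0.18] open 0.0552 nest tip [65.6 -0.4 55.3] end [-48.2  -0.8  62. ] tilt -3.3
  -> 0.064 0.056 0 turn first [0.004 0.    0.058] then shift [ 0.0038 -0.0035 -0.0007]
```

```bash
python3 -m inch '[[[0.002,-0.001,0,0,0,0.03,0],[0.003,-0.001,0,0,0,0.028,0],[0.002,0,0,0,0,0,0],[0,0,0,0,0,0,0]]]'
python3 - <<'E'
from h import *
cplan(.064,.056,0)
E
```

```text
t: 28.6
tool_pos: [0.4717, 0.2433, 0.0749]
orientation: [0.123, 1.567, 0.134]
force: [-2.3, 1.2, -1.7]
opening: 0.0554
t 28.6 F [-2.3  1.2 -1.7] M [0.16 0.24 0.19] open 0.0554 nest tip [65.7 -0.5 55.9] end [-48.3  -1.3  56.7] tilt -0.4
  -> 0.064 0.056 0 turn first [ 0.007 -0.     0.007] then shift [ 0.0002 -0.0019 -0.0011]
```

```bash
python3 -m inch '[[[0.003,-0.001,0,0,0,0.01,0],[0.002,0,0,0,0,0,0],[0,0,0,0,0,0,0]]]'
python3 - <<'E'
from h import *
cover()
d=optics.read_camera('side'); e=optics.read_camera('scene')
def cr(c): 
    p=proj(c,[.4715,.264,.06])[0].round().astype(int); return cv2.resize(c['frame'][p[1]-40:p[1]+40,p[0]-40:p[0]+40],(400,400),interpolation=cv2.INTER_CUBIC)
cv2.imwrite('pics/p10.png',np.hstack([cr(d),cr(e)]))
E
```

```text
t: 28.9
tool_pos: [0.4719, 0.2431, 0.0748]
orientation: [0.125, 1.567, 0.141]
force: [-1.4, 0.5, -2.1]
opening: 0.0553
t 28.9 F [-1.4  0.5 -2.1] M [-0.06  0.16  0.14] open 0.0553 nest tip [65.6 -0.4 56.3] end [-48.4  -1.6  56.5] tilt -0.1
```

```bash
python3 -m inch '[[[0,0,0,0,0,0,0.7],[0,0,0,0,0,0,0.8],[0,0,0,0,0,0,0.8],[-0.02,0.003,0,0,0,0,0.8],[-0.03,0.005,0,0,0,-0.08,0.8],[-0.03,0.005,0,0,0,-0.085,0.3],[0,0,0,0,0,0,0],[0,0,0,0,0,0,0],[0,0,0,0,0,0,0]]]'
python3 - <<'E'
from h import *
plan([.4715,.229,.085],0)
c=optics.read_camera('wrist'); 
H=holes(c,NEST[:2],90,.066,dx=.0432,rad=8); print(H.mean(0))
d=optics.read_camera('side'); e=optics.read_camera('scene')
def cr(c,f=False): 
    p=proj(c,[.4715,.264,.06],f)[0].round().astype(int); return cv2.resize(c['frame'][max(0,p[1]-50):p[1]+50,p[0]-50:p[0]+50],(400,400),interpolation=cv2.INTER_CUBIC)
cv2.imwrite('pics/p11.png',np.hstack([cr(d),cr(e)]))
cv2.imwrite('pics/w11.png',c['frame'])
E
```

```text
t: 29.9
tool_pos: [0.4725, 0.2442, 0.1556]
orientation: [-0.007, 1.57, 0.004]
force: [0.0, -0.6, -0.4]
opening: 0.0467
t 29.9 pos [0.4725 0.2442 0.1556] F [ 0.  -0.6 -0.4] open 0.0467 q [ 0.38 -0.    1.77 -0.    1.37  0.38]
 turn first [0.0068 0.0007 0.0016]  then shift [ 0.0706 -0.0152 -0.001 ]
  hole (1, 1) pred [224.9 122.8] px [226.  121.4] area 39 xy [0.4502 0.3083]
  hole (1, -1) pred [280.3 123.1] px [281.1 121.3] area 43 xy [0.4943 0.3087]
  hole (-1, -1) pred [277.8 225.2] px [279.5 222.5] area 32 xy [0.4951 0.2233]
  hole (-1, 1) pred [226.2 224.9] px [228.  222.9] area 20 xy [0.4509 0.2226]
[0.47263839 0.26573257]
```

```bash
python3 -m inch '[[[0,-0.01,0,0.006,0,0,0],[0.02,-0.004,0,0,0,0,0],[0.025,0,0,0,0,0,0],[0,0,0,0,0,0,0],[0,0,0,0,0,0,0]]]'
python3 - <<'E'
from h import *
plan([.4715,.231,.085],0)
E
```

```text
t: 30.55
tool_pos: [0.4709, 0.2245, 0.1067]
orientation: [0.0, 1.576, -0.006]
force: [0.4, -0.8, 1.2]
opening: 0.0006
t 30.55 pos [0.4709 0.2245 0.1067] F [ 0.4 -0.8  1.2] open 0.0006 q [ 0.35  0.03  1.84 -0.    1.28  0.35]
 turn first [-0.0043 -0.0047  0.0036]  then shift [0.0217 0.0065 0.0006]
```

```bash
python3 -m inch '[[[0.006,0.0055,0,0,0,0,0],[0.008,0,0,0,0,0,0],[0.004,0,0,0,0,0,0]]]'
python3 - <<'E'
from h import *
plan([.4715,.231,.083],0)
E
```

```text
t: 30.85
tool_pos: [0.4725, 0.2305, 0.0904]
orientation: [0.002, 1.572, -0.006]
force: [-0.0, -0.8, -1.1]
opening: 0.0005
t 30.85 pos [0.4725 0.2305 0.0904] F [-0.  -0.8 -1.1] open 0.0005 q [ 0.36  0.05  1.84 -0.    1.25  0.36]
 turn first [-0.005  -0.0012  0.0022]  then shift [ 0.0074  0.0005 -0.001 ]
```

Tips are at 0.073. If the cover is home they should meet it at TCP 0.083.

```bash
for k in 1; do python3 -m inch '[[[0.003,0,0,0,0,0,0]]]'; python3 -m inch '[[[0.003,0,0,0,0,0,0]]]'; python3 -m inch '[[[0.003,0,0,0,0,0,0]]]'; python3 -m inch '[[[0.004,0,0,0,0,0,0]]]'; done
```

```text
t: 30.95
tool_pos: [0.4726, 0.2308, 0.0873]
orientation: [0.002, 1.572, -0.005]
force: [0.9, 0.3, -0.9]
opening: 0.0008
t: 31.05
tool_pos: [0.4727, 0.2309, 0.0842]
orientation: [0.002, 1.571, -0.005]
force: [-0.2, -0.1, 0.2]
opening: 0.0009
t: 31.15
tool_pos: [0.4729, 0.231, 0.0831]
orientation: [0.001, 1.571, -0.005]
force: [-16.9, -8.3, 41.4]
opening: 0.0006
t: 31.25
tool_pos: [0.473, 0.231, 0.083]
orientation: [0.001, 1.572, -0.005]
force: [-25.5, -10.8, 55.3]
opening: 0.0005
```

```bash
python3 -m inch '[[[-0.02,0,0,0,0,0,0],[-0.05,0,0,0,0,0,0],[-0.05,0,0,0,0,0,0],[-0.05,-0.01,0.03,0,0,0,0.3],[0,-0.02,0.04,0,0,0,0.3],[0,-0.02,0.04,0,0,0,0.3],[0,0,0,0,0,0,0.3]]]'
python3 - <<'E'
from h import *
import pickle
cs=pickle.load(open('c0.pkl','rb'))
for n in('scene','side'):
    a=cs[n]; b=optics.read_camera(n); cv2.imwrite(f'pics/end_{n}.png',b['frame'])
    ga=cv2.cvtColor(a['frame'],cv2.COLOR_BGR2GRAY).astype(np.float32); gb=cv2.cvtColor(b['frame'],cv2.COLOR_BGR2GRAY).astype(np.float32)
    N=lambda x,z,y=0: proj(a,NEST+RN.apply([x,y,z]))[0]
    print(n,'bolt px per 5mm',(N(-.051,.076)-N(-.046,.076)).round(2))
    for nm,(x,z) in dict(bolt=(-.051,.077),housing=(-.07,.085),toe=(.065,.072)).items():
        p=N(x,z).round().astype(int); h=5; t=ga[p[1]-h:p[1]+h+1,p[0]-h:p[0]+h+1]; S=gb[p[1]-h-5:p[1]+h+6,p[0]-h-5:p[0]+h+6]
        m=cv2.matchTemplate(S,t,cv2.TM_CCOEFF_NORMED); _,v,_,l=cv2.minMaxLoc(m); print('  ',nm,p,'shift',np.array(l)-5,'score',round(v,3),'score at 0',round(float(m[5,5]),3))
c=optics.read_camera('wrist'); cv2.imwrite('pics/end_wrist.png',c['frame']); H=holes(c,NEST[:2],90,.066,dx=.0432,rad=8); print(H.mean(0)); cover()
p=[proj(cs['scene'] if 0 else optics.read_camera(n),[.4715,.264,.06])[0].round().astype(int) for n in('scene','side')]
ims=[cv2.resize(cv2.imread(f'pics/end_{n}.png')[q[1]-45:q[1]+45,q[0]-45:q[0]+45],(400,400),interpolation=cv2.INTER_CUBIC) for n,q in zip(('scene','side'),p)]
cv2.imwrite('pics/final.png',np.hstack(ims))
E
```

```text
t: 31.95
tool_pos: [0.5813, 0.1821, 0.2537]
orientation: [-0.003, 1.568, -0.002]
force: [-0.7, 0.7, 0.1]
opening: 0.026
scene bolt px per 5mm [ 1.49 -0.98]
   bolt [240 238] shift [0 0] score 0.712 score at 0 0.712
   housing [246 232] shift [0 0] score 0.997 score at 0 0.997
   toe [204 264] shift [0 0] score 0.929 score at 0 0.929
side bolt px per 5mm [ 0.03 -1.35]
   bolt [288 246] shift [0 0] score 0.678 score at 0 0.678
   housing [289 238] shift [0 0] score 0.998 score at 0 0.998
   toe [288 282] shift [0 0] score 0.783 score at 0 0.783
  hole (1, 1) pred [143.9  74.3] px [144.3  73.3] area 10 xy [0.4498 0.3084]
  hole (1, -1) pred [180.   71.4] px [180.5  69.9] area 15 xy [0.4943 0.309 ]
  hole (-1, -1) pred [180.8 145.5] px [181.5 143.3] area 14 xy [0.4946 0.2233]
  hole (-1, 1) pred [145.3 146.5] px [146.  144.5] area 8 xy [0.4503 0.2232]
[0.47223735 0.26597613]
t 32.1 F [-1.   0.6 -0.4] M [-0.05 -0.1   0.02] open 0.0274 nest tip [   2.8 -106.4  220.1] end [-109.5 -106.7  239.7] tilt -9.9
```

View pics/final.png

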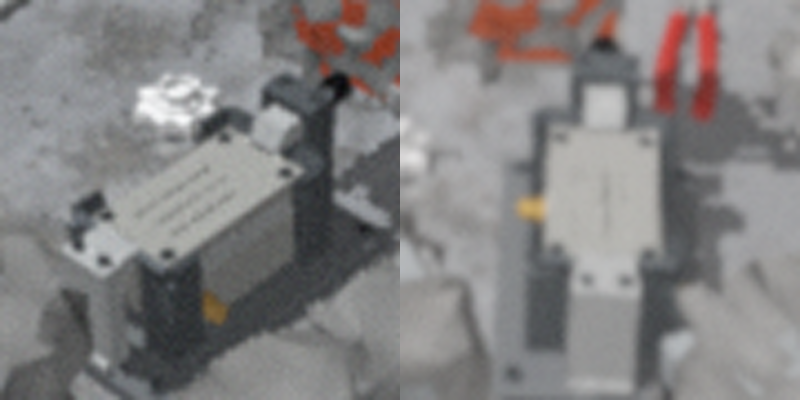

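The final view shows the cover flat on the stack, its tongue under the toe (left view, about (110,245)). The bolt nose lies over the other end (left view (275,130), right view (605,105)). The gripper is clear, so I'm handing in.

```bash
python3 -c "
from plant import workorder; print(workorder.close_job())"
```

```text
the job is handed in; nothing more can be done
None
```

The valve housing is built up in the nest and the job is handed in at about 32 s of the 72 s allowed. The body, frame and cover went in in that order. I hooked the cover's tongue under the toe, levelled it and pressed its latch end down. The robot is clear with the gripper empty.

**First try at the body:** it failed, because one of the body's hose stubs landed on a post and the body rolled in the grip. I set it down flat, regripped it centred, and the second try slid in freely.

**Last checks:**
- **Latch end:** when I pressed there, the fingertips met the cover's top at about 66 mm, the home height. The wrist force was about 62 N, against the 120 N limit.
- **Cover position:** while still gripped, the cover's underside came out at 56.3 mm (tongue end) and 56.5 mm (latch end), against the nominal 56 mm. Its four screws later measured within about 2 mm of their expected places.
- **Final pictures:** the cover looks flat, with the tongue under the toe and the bolt nose over its end.

**Not settled:**
- **Bolt travel:** I did not measure it. The image match was weak (scores 0.71 and 0.68, no shift found), so the snap rests on the cover's height and the final picture.
- **Toe end:** I did not press it down separately.
- **Pictures:** I viewed 13, three over the budget of 10.

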